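Lift the split ring out of a roller bearing housing with a hooked pick

ROBOT

A 6-joint arm with a two-finger parallel gripper is mounted at the origin on the work surface. World frame = base frame: x ahead of the robot, y to its left, z up, the work surface at z = 0. Lengths are in m, angles in rad, forces in N, time in s.
With the tool pointing down it reaches from about 0.375 to 0.9 m from the base axis. Payload 3.1 kg.
Tool frame: the origin (TCP) lies on the centre line of the jaws, within the pads' length; the fingertips stand robot.nose_length ahead of it and the grasp point (between the pads) lies 6 mm ahead of it (robot.nose_length is the distance from the TCP to the fingertips, in m); z points along the fingers, y is the line along which they close (so a half turn about z gives the same grasp; the last joint's range is limited). The gripper opens to 87 mm and grips with 3 to 60 N. Pads are 19 mm wide; open, the fingers measure 117 mm over their backs; the gripper's body (75 mm by 190 mm) begins 51 mm behind the grasp point.
Start: joints at [-0.178, 0.527, 1.433, -0, 1.181, -0.178], TCP at [0.625, 0, 0.248] pointing down, gripper open.
Joint ranges: [-3.08, 3.08], [-0.75, 2.2], [0.22, 2.44], [-1.43, 4.57], [0, 2.65], [-2.85, 2.85]. Speed limits (rad/s): [2.79, 2.79, 3.14, 3.14, 3.14, 3.14].

INTERFACE

Orientations are given as a unit quaternion [x, y, z, w].
In Python, from rig import robot gives the robot as it stands.
- The arm moves only by the shell command python3 -m crank 'ROWS' [FORCE]. ROWS is JSON, one flat list of numbers, 7 for each row, row after row: the shift along the tool's x, y, z in mm, then the turn, a rotation vector about the tool's x, y, z in degrees, then the closure in counts, from 0 (fully open) to 255 (shut). In form: [x, y, z, ax, ay, az, fingers, x, y, z, ax, ay, az, fingers, ...]. A call has exactly 5 rows; each row is the pose to reach, as a shift and turn from the pose commanded when the call began, along the tool's axes at that moment; what a row does not reach only later rows make up. A row lasts 1/12 s, in which the tool goes at most 41.7 mm and 7.16 degrees, less where a joint would pass 70% of its speed; a pose out of reach is approached as far as the arm can. A call with a gripper value outside its range is refused whole. The fingers move at their own pace and stop on an object; FORCE is the grip in N (left out, the last holds). Time passes only in rows, so rows that repeat a pose let the fingers close, or fill a call up. It gives the time, the measured TCP pose, the force, the opening and the grip force at its end, in the units of the state.
- robot.get_obs(): the state, without advancing time (a new reading comes with each control period).
- robot.camera(name): name is "scene" or "side" or "wrist"; returns a dict with "pixels" (384x512x3 uint8, red, green, blue), "intrinsics" (3x3 intrinsics, pixels), "extrinsics" (4x4, takes a point from camera to world coordinates); the wrist camera has in their place "mount" (4x4, takes a point from camera to tool coordinates, whose origin is the TCP and whose axes are the flange's). Camera axes: x right, y down, z forward; pixel columns grow to the right and rows downward; lengths in m; the calibration is good to about 2 mm. A picture is of the moment at which its call begins: read the wrist's pose just before it. There is no depth.
- robot.hand_in(): hands the job in; it is judged then, once.
The state is a dict: "time": time; "q": joint angles; "joint_velocities": joint speeds; "joint_torque": joint torques, N m; "position": TCP position; "tool_rot": TCP orientation; "ft_force": force on the tool from outside, world axes, zero at the start; "moment": the same for the moment, N m; "grip_width": finger opening in m; "grip_force": force on a finger pad.
Only numpy, scipy, OpenCV 4.12 (cv2) and the standard library are available. Lean on these libraries where they do the work, as an engineer would, in place of code of your own. Each camera call takes 0.05 s, during which the arm holds its last target. There are 200 camera calls.

TASK

Take the hooked pick from its rack, reach with it down into the green bearing housing, get its foot under the end of the split wire ring that is not barred by the stop pin, and lift the ring past its spring catches and right out of the housing on the pick, without forcing the pick against the housing. Lay the ring flat in the empty wooden tray (set it down, do not let it drop), hang the pick back in the slot it came from, and leave everything else where it is.

Things in the scene. Friction and masses are not known exactly. Their poses are not given: they have to be found in the camera images.
- housing: Green bearing housing fixed to the bench; origin at its underside's centre, z up. Base plate 120 x 120 x 13.5 mm; on it a round wall, outer diameter 92 mm, inner 72 mm, rim 48 mm above the bench; the bore's floor is 13.5 mm above the bench. Inside is a C-shaped steel seat for the ring, open over 120 degrees towards the housing's -x (see point seat).
- ring: Split ring of 4.5 mm round steel wire, rigid, about 30 g, outer diameter 56.5 mm (wire centre line at radius 26 mm). Origin at its centre, level with its underside. The 40 degree gap is at the ring's -x; both wire ends are 6.8 mm balls. Starts flat on the seat's ledge, 20 mm below the rim, gap over the seat's open side within 6 degrees. Pulling an end up past the catches takes roughly 4 to 10 N.
- pick: Hooked pick, 90 g, hanging upright in a rack slot. Origin on its axis, at the underside of its square steel collar (30 x 30 x 5 mm); z up. Above the collar a square wooden handle 16 x 16 mm, 5 to 55 mm above the origin, faces square to x and y; below it a round shank 4.6 mm thick, 75 mm long, ending in a foot (see pick_heel).
- pick_heel (a point): Where the pick's shank meets its foot, 75 mm below the pick's origin; axes as the pick's. The foot is 4 mm thick, straight, points to the pick's +x and rises slightly: its centre line ends 11 mm out and 3 mm up; tip at 13 mm. The pick's lowest point is 2.3 mm below this point.
- rack: Tool rack fixed to the bench, origin at its underside's centre. A steel fork plate, top 100 mm above the bench, has two slots 14 mm wide, open to the rack's -x, at y = -40 and +40 mm, from x = -30 to +32 mm. The tools hang in them at x about 0, collars resting on the plate; which slot has the pick varies. The pick's foot points to the rack's -x within 6 degrees.
- awl: Straight awl, the pick's neighbour in the other slot: same handle and collar, but a straight shank with no foot. Origin at the underside of its collar.
- empty_tray: Empty square wooden tray fixed to the bench, 122 x 122 mm outside, walls 6 mm thick and 26 mm high, inner floor 6 mm above the bench (inside 110 x 110 mm). Origin at the centre of its underside.
- type_tray: The same wooden tray but strewn with metal type; the two trays change places. Origin at the centre of its underside.
- block_a: Wooden printing block 45 x 30 x 23 mm lying near the housing, a bystander. Origin under its centre.
- block_b: Wooden printing block 60 x 36 x 23 mm lying near the housing, a bystander. Origin under its centre.
- ink_tin: Ink tin, 84 mm diameter, 60 mm high, a bystander. Origin under its centre.
- brayer: Hand ink roller lying beyond the housing, a bystander, roller 100 mm long and 40 mm thick. Origin under the roller's middle.
- stick: Steel composing stick (shallow three-sided tray 250 x 50 mm) lying at the far left, a bystander. Origin under its centre.
- mallet: Hammer lying at the right, a bystander.
- seat (a point): On the housing's axis at the seat ledge's top, 23 mm above the bench; axes as the housing's. Ledge inner radius 23 mm. In the open side 9.5 mm are free under the ring, out to radius 36 mm, except that under ONE of the ring's two ends, left or right, a steel stop pin fills the space and bars a foot: find out which by touch or eye. At 100 degrees either side of +x a sprung ball holds the ring down.
There are look-alikes about, which are no part of the job. Leave any red look-alike of the housing alone.

How it is judged:
On the way, in this order (a step that is already met when the one before it is completed fails the run):
1. the pick is taken up out of its rack (z of pick in the frame of rack above 0.115 m and contact force between the fingers and pick above 2 N), for 0.1 s.
2. the ring is out of the housing, carried by the pick and not by the fingers (z of ring in the frame of housing above 0.055 m and contact force between pick and ring above 0.05 N and contact force between the fingers and ring below 0.05 N and contact force between ring and housing below 0.05 N), for 0.1 s.
3. the ring lies flat in the empty tray (x of ring in the frame of empty_tray between -0.031 and 0.031 m and y of ring in the frame of empty_tray between -0.031 and 0.031 m and z of ring in the frame of empty_tray below 0.0125 m and contact force between ring and empty_tray above 0.05 N), for 0.2 s.
At the end, for the whole second after the job is handed in: The ring lies flat (within 7 degrees, either face up) on the floor of the empty wooden tray, wholly inside its walls, at rest; the pick hangs upright in the slot it came from, collar on the rack, within 25 mm of where it started; both are released (x of ring in the frame of empty_tray between -0.031 and 0.031 m and y of ring in the frame of empty_tray between -0.031 and 0.031 m and z of ring in the frame of empty_tray below 0.0125 m and (angle between ring's own z axis and vertical below 0.12 rad or angle between ring's own z axis and vertical above 3.02 rad) and linear speed of each of ring, pick below 0.02 m/s and distance of pick from where it was at the start of the episode below 0.025 m and angle between pick's own z axis and vertical below 0.08 rad and contact force between pick and rack above 0.2 N); the robot touches nothing.
It fails at once if the pick is forced against the housing (over 25 N) (contact force between pick and housing above 25 N).
It fails at once if the ring is dropped or flung (faster than 1.2 m/s) (linear speed of ring above 1.2 m/s).
It fails at once if a bystander (awl, printing blocks, ink tin, ink roller, composing stick, hammer) is moved by more than 20 mm (distance of any of awl, block_a, block_b, ink_tin, brayer, stick, mallet from where it was at the start of the episode above 0.02 m).
It also fails if it takes over 72 s, if anything falls off the work surface, if the arm or the gripper's body presses on something with over 40 N, if the wrist force passes 120 N, or if a joint passes its speed limit or range.

## Working session

There is one attempt and no reset: what is moved stays moved. The work goes in short steps, Python scripts to look and compute and a shell command to move; the robot and the scene stay as the last step left them, time stands still between calls to the robot, and variables do not carry over. Pictures are saved under pics/ and viewed, at most 10 in all, crops included, and the job is handed in when it is done.

```bash
ls; mkdir -p pics
python3 - <<'E'
from rig import robot
import cv2,numpy as np
print(robot.get_obs(), robot.nose_length)
for n in ["scene","side","wrist"]:
    c=robot.camera(n); cv2.imwrite(f"pics/{n}0.png",c["pixels"][:,:,::-1]); np.savez(f"pics/{n}0.npz",**c)
    print(n,{k:np.round(v,4).tolist() for k,v in c.items() if k!="pixels"})
a=[cv2.imread(f"pics/{n}0.png") for n in ["scene","side"]]
E
```

```text
pics
{'time': 0.0, 'q': array([-1.78470623e-01,  5.28474456e-01,  1.43388029e+00, -5.11925921e-05,
        1.18139199e+00, -1.78457856e-01]), 'joint_velocities': array([ 6.28790195e-05,  2.19010446e-04, -1.91283429e-04,  1.30315585e-04,
        1.31946064e-04, -1.19618347e-03]), 'joint_torque': array([-5.45745443e-04, -4.40045428e+01, -1.76593530e+01,  6.32597599e-02,
        5.83207863e-02, -1.53719384e-04]), 'position': array([6.24329813e-01, 1.55222296e-04, 2.46573483e-01]), 'tool_rot': array([ 7.07103995e-01,  7.07108746e-01, -6.33732887e-04, -8.71180104e-04]), 'ft_force': array([-0.42908647, -0.66176214, -0.35420973]), 'moment': array([ 0.00975019,  0.04764142, -0.02291552]), 'grip_force': 0.0, 'grip_width': 0.08689457189163441} 0.025
scene {'intrinsics': [[360.4691, 0.0, 259.3601], [0.0, 360.4691, 191.7713], [0.0, 0.0, 1.0]], 'extrinsics': [[-0.8267, 0.4623, -0.3208, 0.7999], [0.5627, 0.6816, -0.4678, 0.4281], [0.0024, -0.5672, -0.8236, 0.8836], [0.0, 0.0, 0.0, 1.0]]}
side {'intrinsics': [[466.1068, 0.0, 245.0993], [0.0, 466.1068, 194.4187], [0.0, 0.0, 1.0]], 'extrinsics': [[0.9382, -0.2376, 0.2518, 0.1404], [-0.3457, -0.6795, 0.6472, -0.972], [0.0174, -0.6942, -0.7196, 1.1809], [0.0, 0.0, 0.0, 1.0]]}
wrist {'intrinsics': [[274.8536, 0.0, 251.7798], [0.0, 274.8536, 191.7119], [0.0, 0.0, 1.0]], 'mount': [[0.0008, -0.9611, -0.2762, 0.0772], [1.0, 0.0007, 0.0005, 0.0004], [-0.0003, -0.2762, 0.9611, -0.1364], [0.0, 0.0, 0.0, 1.0]]}
```

View pics/scene0.png

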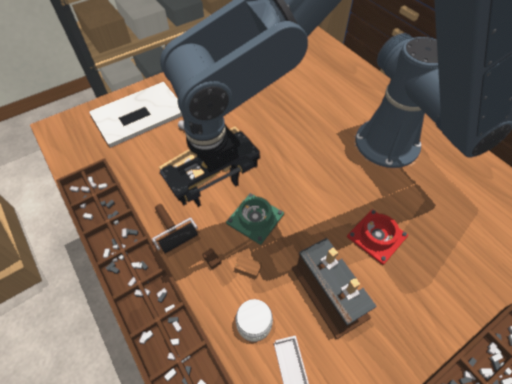

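View pics/side0.png

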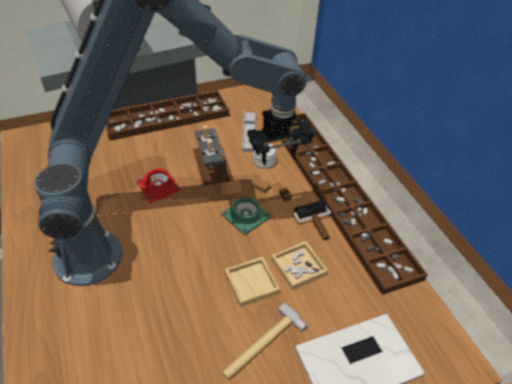

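```bash
cat > h.py <<'E'
import numpy as np,cv2
from scipy.spatial.transform import Rotation as R
def cam(n,f=None):
    c=np.load(f or f"pics/{n}0.npz"); return c["intrinsics"],c["extrinsics"]
def plane(n,uv,z,KE=None):
    K,E=KE or cam(n); d=E[:3,:3]@np.linalg.solve(K,[uv[0],uv[1],1.]); return E[:3,3]+d*(z-E[2,3])/d[2]
def proj(n,p,KE=None):
    K,E=KE or cam(n); q=K@(E[:3,:3].T@(np.asarray(p,float)-E[:3,3])); return q[:2]/q[2]
def wristE(obs,mount):
    T=np.eye(4);T[:3,:3]=R.from_quat(obs["tool_rot"]).as_matrix();T[:3,3]=obs["position"];return T@mount
def crop(im,x,y,w,h,s): return cv2.resize(im[y:y+h,x:x+w],None,fx=s,fy=s,interpolation=cv2.INTER_CUBIC)
E
python3 - <<'E'
from h import *
a=cv2.imread("pics/scene0.png");b=cv2.imread("pics/side0.png")
t=np.hstack([crop(a,290,230,100,100,4),crop(b,180,110,100,75,4)[:,:400] if 0 else crop(b,160,110,100,100,4)])
u=np.hstack([crop(a,222,190,80,40+20,4)[:200],crop(b,215,190,120,60,4)[:200]])
t2=np.hstack([crop(a,222,192,66,50,4),crop(b,217,190,67,50,4),crop(b,217,255,67,50,4)])
print(t.shape,t2.shape); cv2.imwrite("pics/m1.png",np.vstack([t,t2]))
for n,uv,z in [("scene",(256,217),.02),("side",(245,213),.02),("side",(252,281),.01),("side",(299,264),.01),("scene",(330,257),.15),("scene",(350,287),.15),("side",(210,138),.15)]: print(n,uv,plane(n,uv,z).round(3))
E
```

```text
(400, 800, 3) (200, 800, 3)
scene (256, 217) [0.519 0.003 0.02 ]
side (245, 213) [ 0.517 -0.009  0.02 ]
side (252, 281) [ 0.446 -0.26   0.01 ]
side (299, 264) [ 0.604 -0.251  0.01 ]
scene (330, 257) [0.484 0.243 0.15 ]
scene (350, 287) [0.493 0.318 0.15 ]
side (210, 138) [0.48  0.251 0.15 ]
```

View pics/m1.png

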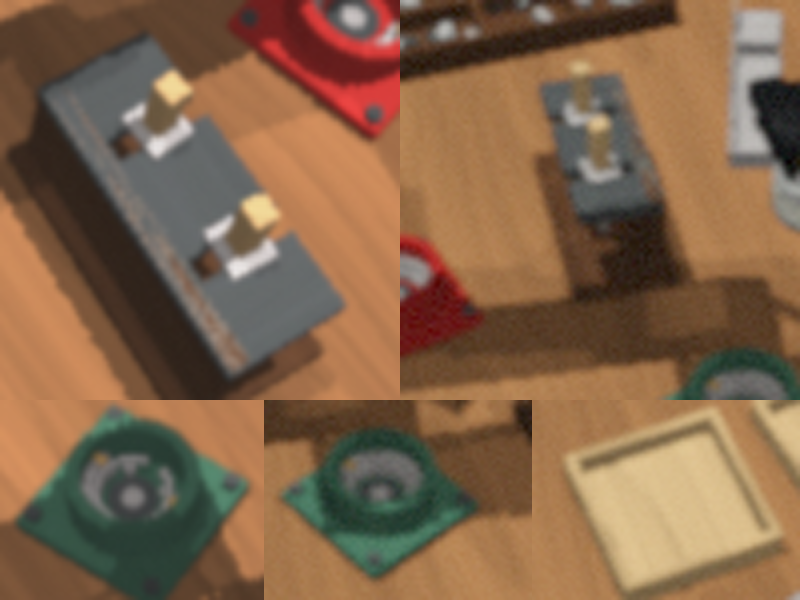

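Run:
```python
from h import *
def P(n,l,z): 
    q=np.array([plane(n,u,z) for u in l]); print(n,z,q[:,:2].round(4).tolist(),'mean',q.mean(0).round(4)); return q
P("scene",[(300.5,252.5),(327,239.5),(375.75,305),(348.75,324.5)],.1)
P("scene",[(333.5,250.5),(355.5,282)],.155)
P("scene",[(329.5,262.5),(350.5,292.5)],.105)
P("side",[(160+181/4,110+68/4),(160+200/4,110+122/4)],.155)
P("scene",[(250.75,194),(284,213.25),(260,241.5),(226.25,222)],.0135)
P("side",[(244.75,234.5),(270.5,216.25),(221.5,213.25)],.0135)
P("side",[(225.25,268.75),(263.5,257),(279.75,290),(240.25,303.75)],.026)
```

```text
scene 0.1 [[0.5123, 0.1819], [0.4382, 0.1908], [0.4535, 0.3717], [0.5299, 0.3694]] mean [0.4835 0.2785 0.1   ]
scene 0.155 [[0.4693, 0.2363], [0.4786, 0.317]] mean [0.4739 0.2767 0.155 ]
scene 0.105 [[0.4742, 0.241], [0.4821, 0.321]] mean [0.4782 0.281  0.105 ]
side 0.155 [[0.4808, 0.309], [0.4745, 0.232]] mean [0.4776 0.2705 0.155 ]
scene 0.0135 [[0.4863, -0.0737], [0.445, 0.0335], [0.5506, 0.0685], [0.5942, -0.0335]] mean [ 0.519  -0.0013  0.0135]
side 0.0135 [[0.4859, -0.0897], [0.5939, -0.045], [0.444, 0.0218]] mean [ 0.5079 -0.0376  0.0135]
side 0.026 [[0.3821, -0.2028], [0.5058, -0.2008], [0.5065, -0.325], [0.3842, -0.329]] mean [ 0.4446 -0.2644  0.026 ]
```

```bash
python3 -m crank '[-5,-35,38,0,0,0,0, -10,-70,76,0,0,0,0, -15,-105,114,0,0,0,0, -15,-105,117,0,0,0,0, -15,-105,117,0,0,0,0]'
cat >> h.py <<'E'
def shot(name):
    from rig import robot
    o=robot.get_obs(); c=robot.camera("wrist"); cv2.imwrite(f"pics/{name}.png",c["pixels"][:,:,::-1])
    np.savez(f"pics/{name}.npz",intrinsics=c["intrinsics"],extrinsics=wristE(o,c["mount"])); print(o["position"],R.from_quat(o["tool_rot"]).as_matrix().round(3).tolist(),o["q"].round(3))
def W(name,uv,z): return plane(0,uv,z,cam(0,f"pics/{name}.npz"))
def PW(name,p): return proj(0,p,cam(0,f"pics/{name}.npz"))
E
python3 -c "
from h import *
shot('w1'); im=cv2.imread('pics/w1.png'); x,y=PW('w1',[.519,-.006,.03]);print(x,y)
x=int(max(0,x-100));y=int(max(0,y-75));print(x,y)
cv2.imwrite('pics/w1c.png',crop(im,x,y,200,150,4))"
```

```text
time: 0.57
position: [0.5105, -0.0135, 0.1258]
tool_rot: [0.707, 0.707, -0.005, -0.008]
ft_force: [-0.3, 0.3, -0.3]
grip_width: 0.087
grip_force: 0.0
[ 0.51046847 -0.01350992  0.12581103] [[0.001, 1.0, -0.018], [1.0, -0.001, 0.004], [0.004, -0.018, -1.0]] [-2.450e-01  5.700e-01  1.814e+00 -1.000e-03  7.760e-01 -2.440e-01]
262.8123346474896 195.4270203152669
162 120
```

View pics/w1c.png

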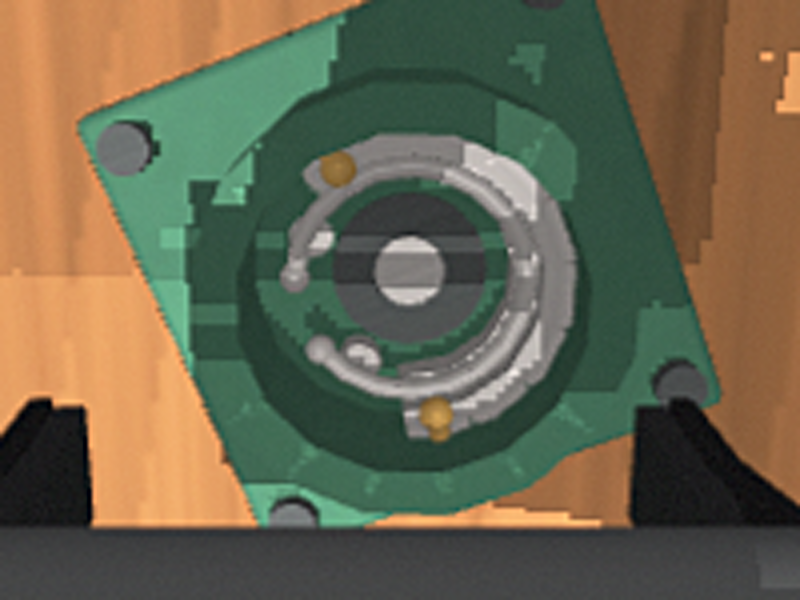

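Run:
```python
from h import *
f=lambda u,z: W('w1',(162+(u[0]+.5)/4-.5,120+(u[1]+.5)/4-.5),z)
c1=f((78,122),.0135);c2=f((720,398),.0135);c3=f((250,524),.0135); print(c1,c2,c3,(c1+c2)/2, np.linalg.norm(c2-c1),np.linalg.norm(c3-c1))
pts={'bolt':((124,148),.016),'bolt2':((680,382),.016),'b3':((294,520),.016),'hub':((410,270),.0135),'ballA':((338,168),.028),'ballB':((436,413),.028),'endA':((293,278),.0255),'endB':((320,350),.0255)}
C=(c1+c2)/2
for k,(u,z) in pts.items(): print(k,f(u,z).round(4))
q=[f(pts[k][0],pts[k][1]) for k in('bolt','bolt2')]; C=sum(q)/2; print('C',C, 'yaw',np.degrees(np.arctan2(*(q[1]-q[0])[1::-1])))
yaw=np.radians(20.5);M=np.array([[np.cos(yaw),np.sin(yaw)],[-np.sin(yaw),np.cos(yaw)]])
for k,u,z in [(k,*v) for k,v in pts.items()]+[(n+str(zz),u,zz) for n,u in(('sA',(320,238)),('sB',(362,355))) for zz in(.0135,.018,.022)]:
    l=M@(f(u,z)-C)[:2]; print(k,(l*1e3).round(1),'r',(np.hypot(*l)*1e3).round(1),'az',np.degrees(np.arctan2(l[1],l[0])).round(1))
im=cv2.imread('pics/w1.png'); cv2.imwrite('pics/w1d.png',crop(im,222,160,60,60,10)[:600,:])
```

```text
[0.4448755  0.03154753 0.0135    ] [ 0.59550028 -0.03429307  0.0135    ] [ 0.4812103  -0.06894961  0.0135    ] [ 0.52018789 -0.00137277  0.0135    ] 0.16438616106872153 0.10686390713335
bolt [0.4556 0.026  0.016 ]
bolt2 [ 0.5849 -0.0293  0.016 ]
b3 [ 0.4925 -0.0664  0.016 ]
hub [ 0.5205 -0.0028  0.0135]
ballA [0.5044 0.0237 0.028 ]
ballB [ 0.5265 -0.0328  0.028 ]
endA [ 0.4941 -0.0016  0.0255]
endB [ 0.4999 -0.0186  0.0255]
C [ 0.52023117 -0.0016413   0.016     ] yaw -23.181015055727205
bolt [-50.9  48.6] r 70.3 az 136.3
bolt2 [ 50.9 -48.6] r 70.3 az -43.7
b3 [-48.7 -51. ] r 70.5 az -133.7
hub [-0.1 -1.2] r 1.2 az -95.7
ballA [-6.  29.3] r 29.9 az 101.6
ballB [ -5.  -31.3] r 31.7 az -99.1
endA [-24.5   9.2] r 26.2 az 159.4
endB [-24.9  -8.7] r 26.4 az -160.7
sA0.0135 [-17.1  13.3] r 21.7 az 142.2
sA0.018 [-16.5  14.2] r 21.8 az 139.4
sA0.022 [-16.  15.] r 21.9 az 136.9
sB0.0135 [-18. -17.] r 24.8 az -136.6
sB0.018 [-17.4 -15.6] r 23.4 az -138.2
sB0.022 [-16.9 -14.3] r 22.1 az -139.7
```

View pics/w1d.png

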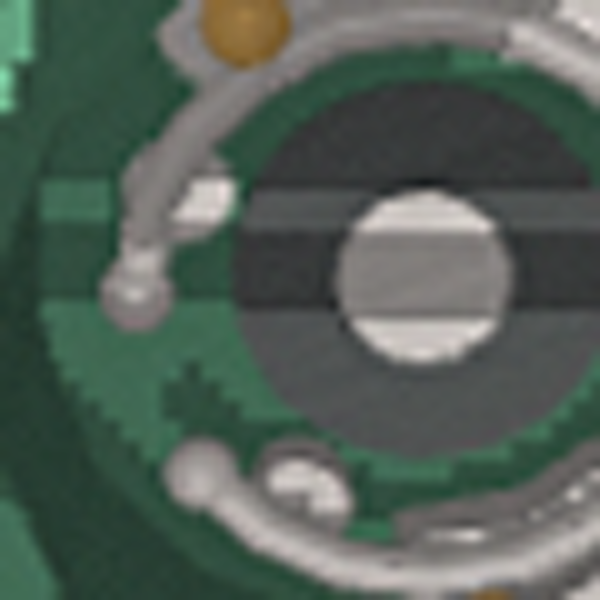

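```bash
python3 -m crank '[-35,-5,5,0,0,0,0, -70,-10,15,0,0,0,0, -75,-10,20,0,0,0,0, -75,-10,20,0,0,0,0, -75,-10,20,0,0,0,0]' | head -2
python3 - <<'E'
from h import *
shot('w2'); im=cv2.imread('pics/w2.png'); yaw=np.radians(21);C=np.array([.5202,-.0016])
def L(r,az,z): a=np.radians(az)+yaw; return [C[0]+r*np.cos(a),C[1]+r*np.sin(a),z]
print(PW('w2',[*C,.025]))
x,y=PW('w2',L(22,180,.02)); x=int(x-40);y=int(max(0,y-30)); print(x,y)
cv2.imwrite('pics/w2c.png',crop(im,x,y,80,60,10))
for r,az in((25,137),(25,-137),(22,140),(22,-140)):
  for z in(.0135,.0225):
    print(r,az,z,'w1d',((PW('w1',L(r,az,z))-[222,160])*10).round(),'w2c',((PW('w2',L(r,az,z))-[x,y])*10).round())
E
```

```text
time: 1.03
position: [0.5113, -0.0904, 0.1111]
[ 0.51125739 -0.09038739  0.11108345] [[0.001, 1.0, 0.002], [1.0, -0.001, -0.0], [-0.0, 0.002, -1.0]] [-3.910e-01  5.990e-01  1.815e+00  1.000e-03  7.260e-01 -3.900e-01]
[262.51647663  96.97191029]
-2179 1038Traceback (most recent call last):
  File "<stdin>", line 6, in <module>
  File "h.py", line 11, in crop
    def crop(im,x,y,w,h,s): return cv2.resize(im[y:y+h,x:x+w],None,fx=s,fy=s,interpolation=cv2.INTER_CUBIC)
                                   ~~~~~~~~~~^^^^^^^^^^^^^^^^^^^^^^^^^^^^^^^^^^^^^^^^^^^^^^^^^^^^^^^^^^^^^^
cv2.error: OpenCV(4.12.0) /io/opencv/modules/imgproc/src/resize.cpp:4208: error: (-215:Assertion failed) !ssize.empty() in function 'resize'
```

Run:
```python
from h import *
im=cv2.imread('pics/w2.png'); yaw=np.radians(21);C=np.array([.5202,-.0016])
def L(r,az,z): a=np.radians(az)+yaw; r/=1e3; return [C[0]+r*np.cos(a),C[1]+r*np.sin(a),z]
x,y=PW('w2',L(22,180,.02)); x=int(x-40);y=int(max(0,y-30)); print(x,y)
cv2.imwrite('pics/w2c.png',crop(im,x,y,80,60,10))
for r,az in((25,137),(25,-137),(22,140),(22,-140)):
  for z in(.0135,.0225):
    print(r,az,z,'w1d',((PW('w1',L(r,az,z))-[222,160])*10).round(),'w2c',((PW('w2',L(r,az,z))-[x,y])*10).round())
```

```text
196 77
25 137 0.0135 w1d [169. 160.] w2c [370.  84.]
25 137 0.0225 w1d [163. 182.] w2c [362.  72.]
25 -137 0.0135 w1d [301. 485.] w2c [525. 494.]
25 -137 0.0225 w1d [299. 518.] w2c [524. 499.]
22 140 0.0135 w1d [195. 183.] w2c [400. 113.]
22 140 0.0225 w1d [189. 206.] w2c [394. 103.]
22 -140 0.0135 w1d [304. 453.] w2c [528. 454.]
22 -140 0.0225 w1d [302. 485.] w2c [527. 457.]
```

View pics/w2c.png

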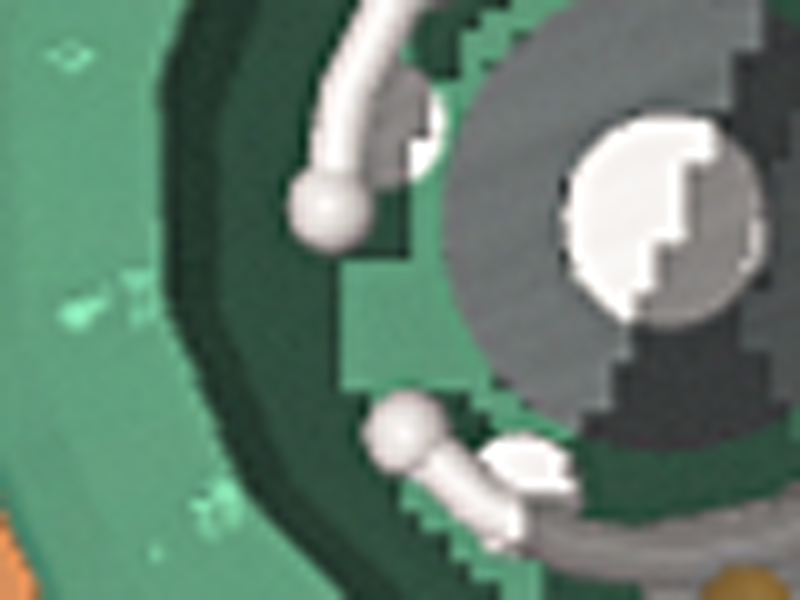

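```bash
python3 -m crank '[20,0,-10,0,-6,0,0, 40,0,-19,0,-12,0,0, 60,0,-19,0,-18,0,0, 75,0,-19,0,-24,0,0, 85,0,-19,0,-30,0,0]' | head -2
python3 -m crank '[0,0,0,0,0,0,0, 0,0,0,0,0,0,0, 0,0,0,0,0,0,0, 0,0,0,0,0,0,0, 0,0,0,0,0,0,0]' | head -3
python3 - <<'E'
from h import *
shot('w3'); im=cv2.imread('pics/w3.png'); yaw=np.radians(21);C=np.array([.5202,-.0016])
def L(r,az,z): a=np.radians(az)+yaw; r/=1e3; return [C[0]+r*np.cos(a),C[1]+r*np.sin(a),z]
x,y=PW('w3',L(18,180,.02)); x=int(x-40);y=int(max(0,y-30)); print(x,y)
cv2.imwrite('pics/w3c.png',crop(im,x,y,80,60,10))
for r,az in((25,137),(25,-137),(22,140),(22,-140),(26,137),(26,-137)):
  for z in(.0135,.0225,.025):
    print(r,az,z,'w3c',((PW('w3',L(r,az,z))-[x,y])*10).round())
E
```

```text
time: 1.5
position: [0.5112, -0.0035, 0.1316]
time: 1.92
position: [0.5101, -0.0067, 0.1299]
tool_rot: [0.687, 0.685, -0.172, 0.171]
[ 0.51006337 -0.00665961  0.12993601] [[0.002, 1.0, -0.002], [0.882, -0.003, -0.471], [-0.471, -0.001, -0.882]] [ 0.028  0.63   1.805 -0.679  0.849  0.525]
203 115
25 137 0.0135 w3c [324. 101.]
25 137 0.0225 w3c [319. 160.]
25 137 0.025 w3c [317. 177.]
25 -137 0.0135 w3c [474. 412.]
25 -137 0.0225 w3c [474. 474.]
25 -137 0.025 w3c [473. 492.]
22 140 0.0135 w3c [354. 124.]
22 140 0.0225 w3c [350. 183.]
22 140 0.025 w3c [348. 200.]
22 -140 0.0135 w3c [477. 383.]
22 -140 0.0225 w3c [477. 445.]
22 -140 0.025 w3c [477. 462.]
26 137 0.0135 w3c [312.  97.]
26 137 0.0225 w3c [307. 156.]
26 137 0.025 w3c [306. 173.]
26 -137 0.0135 w3c [469. 420.]
26 -137 0.0225 w3c [469. 482.]
26 -137 0.025 w3c [469. 500.]
```

View pics/w3c.png

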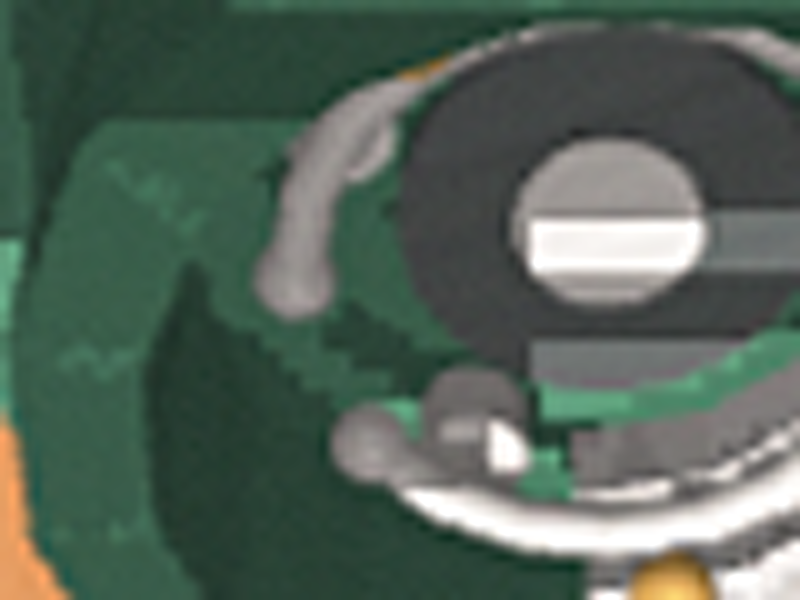

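```bash
python3 -m crank '[14,-21,-27,0,6,0,0, 28,-42,-54,0,12,0,0, 42,-64,-81,0,18,0,0, 56,-85,-108,0,24,0,0, 70,-106,-135,0,30,0,0]' | head -2
python3 -m crank '[26,-21,-16,0,0,0,0, 52,-42,-32,0,0,0,0, 77,-64,-48,0,0,0,0, 77,-64,-48,0,0,0,0, 77,-64,-48,0,0,0,0]' | head -3
python3 - <<'E'
from h import *
shot('w4'); im=cv2.imread('pics/w4.png')
for p in ([.474,.237,.155],[.48,.317,.155],[.46,.24,.025],[.46,.32,.025],[.438,.191,.1],[.4535,.372,.1]): print(p,PW('w4',p).round())
cv2.imwrite('pics/w4c.png',crop(im,232,0,280,210,2.85))
E
```

```text
time: 2.38
position: [0.4036, 0.1203, 0.217]
time: 2.8
position: [0.3399, 0.1955, 0.2673]
tool_rot: [0.707, 0.707, 0.012, -0.011]
[0.33992367 0.19546601 0.2672696 ] [[-0.001, 1.0, 0.001], [0.999, 0.001, 0.033], [0.033, 0.001, -0.999]] [0.211 0.173 1.962 0.038 0.999 0.19 ]
[0.474, 0.237, 0.155] [398. 158.]
[0.48, 0.317, 0.155] [417.  63.]
[0.46, 0.24, 0.025] [339. 144.]
[0.46, 0.32, 0.025] [344.  81.]
[0.438, 0.191, 0.1] [336. 192.]
[0.4535, 0.372, 0.1] [366.  14.]
```

View pics/w4c.png

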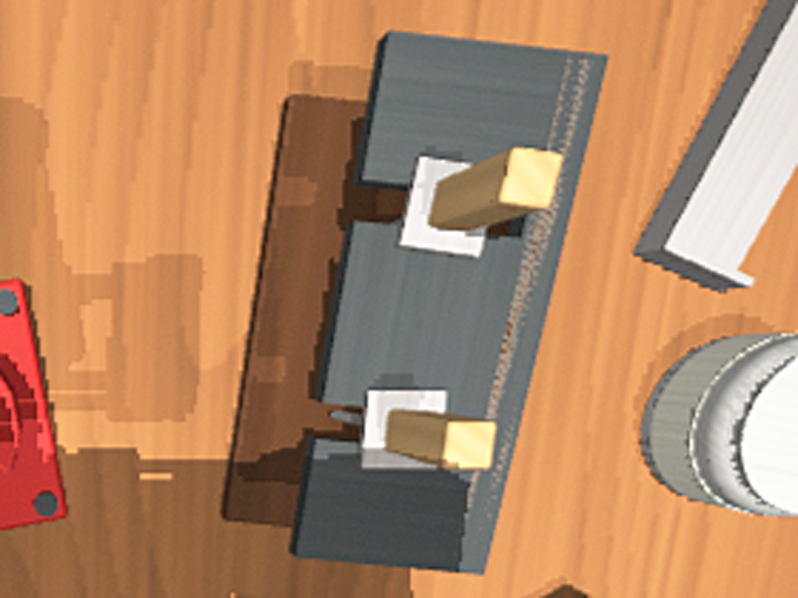

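Run:
```python
from h import *
f=lambda u,z: W('w4',(232+(u[0]+.5)/2.85-.5,(u[1]+.5)/2.85-.5),z)
for nm,l,z in (('top',[(448,420),(495,420),(493,470),(443,465)],.155),('collar',[(367,390),(447,390),(443,470),(362,467)],.105),('rack',[(388,32),(607,56),(483,573),(292,553)],.1),('awltop',[(510,148),(562,150),(552,208),(500,203)],.155)):
    q=np.array([f(u,z)[:2] for u in l]); m=q.mean(0); e=[q[(i+1)%4]-q[i] for i in range(4)]
    print(nm,m.round(4),[round(np.linalg.norm(v)*1e3,1) for v in e],[round(np.degrees(np.arctan2(v[1],v[0])),1) for v in e])
for z in(.025,.03): print(f((332,413),z),f((362,420),z))
```

```text
top [0.4726 0.2391] [np.float64(14.9), np.float64(16.1), np.float64(16.4), np.float64(14.4)] [np.float64(0.1), np.float64(-84.4), np.float64(174.4), np.float64(90.7)]
collar [0.4734 0.2387] [np.float64(30.2), np.float64(30.5), np.float64(31.5), np.float64(29.2)] [np.float64(0.1), np.float64(-85.8), np.float64(178.0), np.float64(91.9)]
rack [0.484  0.2779] [np.float64(77.4), np.float64(188.1), np.float64(78.8), np.float64(187.2)] [np.float64(-5.3), np.float64(-95.5), np.float64(174.0), np.float64(84.1)]
awltop [0.4804 0.3177] [np.float64(15.3), np.float64(15.8), np.float64(15.8), np.float64(15.0)] [np.float64(-1.9), np.float64(-91.7), np.float64(175.1), np.float64(86.8)]
[0.47291899 0.23882684 0.025     ] [0.4876861 0.2355139 0.025    ]
[0.47117556 0.23921183 0.03      ] [0.48574888 0.23594236 0.03      ]
```

Run:
```python
from h import *
g=cv2.imread('pics/w4.png').astype(int)
for nm,c in(('P',(.473,.239)),('Q',(.4804,.3177))):
    print(nm,[PW('w4',[c[0]-dx,c[1],z]).round(1).tolist() for dx,z in((0,.1),(0,.06),(0,.025),(.011,.028))])
def show(x0,x1,y0,y1):
    print('cols',x0,x1)
    for y in range(y0,y1): print(y,' '.join('%3d%s'%(g[y,x].sum()//3,'r' if g[y,x,2]>1.25*g[y,x,0] else '.') for x in range(x0,x1)))
show(326,364,138,156)
show(334,372,60,88)
```

```text
P [[371.4, 149.7], [357.8, 146.6], [348.2, 144.5], [340.9, 144.6]]
Q [[386.8, 73.3], [370.5, 79.2], [359.2, 83.3], [351.6, 82.9]]
cols 326 364
138  82r  81r  85r  90r  92r  93r  89r  88r  90r  89r  87r  86r  88r  91r  59r  42r  44r  52.  48.  59. 111. 118. 115. 122. 121. 119. 121. 116. 114. 114. 116. 116. 120. 101.  89. 222. 254. 254.
139  79r  84r  88r  89r  92r  92r  88r  88r  88r  89r  84r  88r  87r  88r  54r  38r  43r  50.  42.  89. 116. 117. 117. 119. 120. 119. 117. 115. 114. 115. 118. 116. 119. 104.  63. 224. 252. 251.
140  79r  83r  87r  93r  92r  89r  89r  87r  88r  87r  89r  87r  85r  86r  83r  81r  73r  51.  41.  95. 119. 121. 120. 123. 122. 121. 119. 118. 116. 120. 119. 116. 118. 104.  63. 236. 251. 250.
141  80r  83r  91r  91r  92r  88r  87r  88r  88r  87r  87r  87r  86r  87r  85r  88r  86r  85r  72r  92r 104r 105. 113. 114. 117. 122. 125. 122. 122. 123. 123. 124. 122. 108.  64. 237. 251. 250.
142  84r  85r  93r  94r  90r  89r  86r  90r  89r  88r  90r  88r  87r  84r  85r  83r  86r  86r  85r  84r  86r  85r  84r  87r  82r  87r  91r  77r  71.  73.  85.  88.  93. 104.  65. 23
[... 7251 characters left out ...]
r  84r  83r  87r  88r  65r  46.  42.  91. 112. 112. 114. 113. 114. 112. 114. 109. 107. 109. 109. 108. 111. 115. 114. 101.
85  86r  89r  88r  91r  92r  93r  92r  91r  88r  87r  87r  88r  86r  85r  84r  81r  85r  82r  57r  47.  30. 103. 117. 112. 115. 117. 115. 112. 110. 108. 111. 112. 109. 108. 112. 113. 101.  97.
86  89r  89r  89r  91r  90r  93r  91r  90r  86r  87r  87r  87r  87r  85r  83r  85r  85r  81r  58r  46.  54. 110. 117. 112. 114. 117. 114. 113. 110. 108. 111. 110. 110. 110. 111. 115.  98.  87.
87  85r  88r  89r  90r  93r  92r  90r  89r  91r  87r  87r  87r  84r  85r  86r  86r  87r  77r  55.  47.  59. 109. 115. 111. 116. 117. 113. 112. 108. 112. 112. 108. 108. 111. 111. 114. 111. 109.
```

```bash
python3 -m crank '[26,-22,0,0,0,0,0, 52,-45,0,0,0,0,0, 79,-67,0,0,0,0,0, 105,-90,0,0,0,0,0, 105,-90,0,0,0,0,0]' | head -2
python3 -m crank '[0,0,0,0,0,0,0, 0,0,0,0,0,0,0, 0,0,0,0,0,0,0, 0,0,0,0,0,0,0, 0,0,0,0,0,0,0]' | head -2
python3 - <<'E'
from h import *
shot('w5'); im=cv2.imread('pics/w5.png'); out=[]
for nm,c in(('P',(.473,.239)),('Q',(.4804,.3177))):
    l=[PW('w5',[c[0]-dx,c[1],z]) for dx,z in((0,.1),(0,.06),(0,.025),(.011,.028))]
    x,y=(l[2]-[26,22]).astype(int); print(nm,x,y,[((q-[x,y])*7.5).round().tolist() for q in l],PW('w5',[*c,.155]))
    out.append(crop(im,x,y,53,60,7.5))
cv2.imwrite('pics/w5c.png',np.hstack(out)); print(np.hstack(out).shape)
E
```

```text
time: 3.27
position: [0.2475, 0.3022, 0.269]
time: 3.68
position: [0.2513, 0.2996, 0.2696]
[0.25132925 0.29959533 0.2695889 ] [[0.003, 1.0, -0.002], [0.999, -0.003, 0.032], [0.032, -0.002, -0.999]] [0.564 0.165 1.964 0.033 0.997 0.549]
P 376 193 [[448.0, 322.0], [304.0, 232.0], [200.0, 168.0], [152.0, 173.0]] [470.92087039 257.71483725]
Q 389 140 [[483.0, 235.0], [317.0, 194.0], [198.0, 165.0], [148.0, 168.0]] [494.97631338 181.51205948]
(450, 796, 3)
```

View pics/w5c.png

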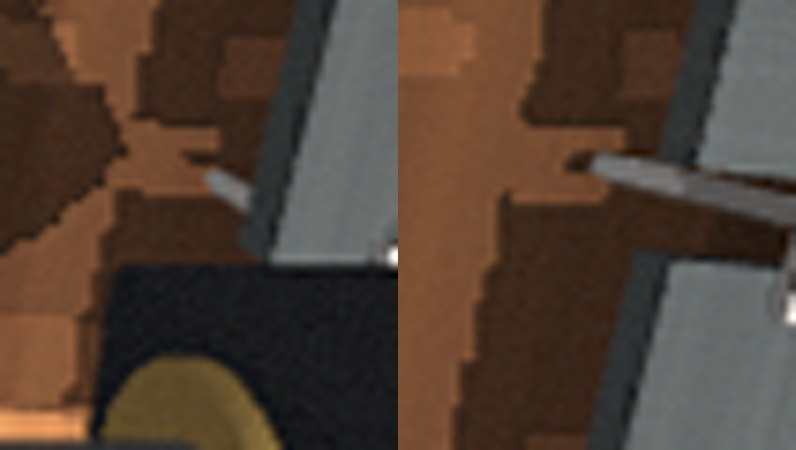

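```bash
python3 -m crank '[0,0,30,0,0,0,0, 0,0,60,0,0,0,0, 0,0,90,0,0,0,0, 0,0,100,0,0,0,0, 0,0,100,0,0,0,0]' | head -2
python3 - <<'E'
from h import *
shot('w6'); g=cv2.imread('pics/w6.png').astype(int)
for nm,c in(('P',(.473,.239)),('Q',(.4804,.3177))):
    l=[PW('w6',[c[0]-dx,c[1],z]) for dx,z in((0,.1),(0,.06),(0,.025),(.011,.028),(-.011,.028))]; print(nm,[q.round(1).tolist() for q in l])
    x,y=(l[2]-[18,10]).astype(int)
    print('cols',x,x+40)
    for v in range(y,min(y+24,384)): print(v,' '.join(('%3d'%(g[v,u].sum()//3)+('r' if g[v,u,2]>1.25*g[v,u,0] else '.')) for u in range(x,min(x+40,512))))
E
```

```text
time: 4.15
position: [0.249, 0.3023, 0.1677]
[0.24903619 0.30230757 0.16765128] [[0.002, 1.0, -0.007], [1.0, -0.002, 0.029], [0.029, -0.007, -1.0]] [0.574 0.366 2.089 0.044 0.677 0.541]
P [[517.0, 287.9], [479.3, 264.1], [454.2, 248.2], [446.1, 249.4], [466.2, 249.4]]
cols 436 476
238  25.  23.  24.  26.  28.  24.  27.  28.  28.  24.  23.  28.  30.  23.  26.  24.  26.  27.  23.  25.  26.  25.  28.  23.  23.  28.  23.  25.  27.  31.  23.  30.  22.  25.  25.  30.  23.  23.  25.  25.
239  26.  27.  25.  22.  25.  27.  25.  25.  27.  30.  24.  27.  26.  25.  27.  24.  26.  25.  24.  27.  26.  29.  25.  22.  25.  27.  24.  25.  24.  23.  25.  26.  26.  28.  24.  26.  22.  28.  27.  24.
240  27.  23.  27.  23.  29.  25.  25.  27.  25.  28.  22.  24.  26.  25.  28.  24.  26.  28.  30.  25.  23.  23.  21.  28.  23.  27.  26.  28.  24.  27.  26.  29.  25.  23.  20.  29.  25.  26.  24.  27.
241  26.  26.  25.  27.  25.  25.  26.  24.  26.  26.  29.  25.  24.  22.  24.  26.  26.  29.  21.  24.  27.  23.  29.  28.  24.  29.  24.  30.  25.  25.  25.  27.  25.  29.  27.  26.  22.  22.  27.  23.
24
[... 8369 characters left out ...]
38r  38r  41r  38r  39r  37r  39r  36r  36r  37r  37r  35r  39r  35r  25r  30r  30r  31r
189  42r  43r  41r  44r  40r  40r  41r  41r  42r  41r  40r  37r  39r  41r  36r  37r  39r  41r  39r  39r  36r  36r  36r  36r  38r  37r  38r  35r  34r  40r  40r  35r  40r  40r  38r  31r  30r  30r  29r  27r
190  41r  43r  40r  40r  39r  42r  39r  39r  43r  38r  40r  35r  38r  36r  39r  37r  36r  36r  38r  39r  37r  37r  37r  39r  38r  38r  38r  37r  37r  36r  34r  36r  39r  39r  35r  30r  25r  30r  27r  30r
191  43r  40r  42r  38r  37r  43r  39r  38r  38r  39r  37r  38r  38r  41r  37r  42r  39r  38r  39r  37r  38r  38r  36r  38r  39r  40r  39r  33r  37r  37r  34r  39r  39r  38r  34r  29r  27r  32r  27r  28r
```

```bash
python3 -m crank '[-26,17,0,0,0,0,0, -52,34,0,0,0,0,0, -75,50,0,0,0,0,0, -75,50,0,0,0,0,0, -75,50,0,0,0,0,0]' | head -2
python3 - <<'E'
from h import *
shot('w7'); g=cv2.imread('pics/w7.png').astype(int)
for nm,c in(('P',(.473,.239)),):
    l=[PW('w7',[c[0]-dx,c[1],z]) for dx,z in((0,.1),(0,.06),(0,.025),(.011,.028),(-.011,.028))]; print(nm,[q.round(1).tolist() for q in l])
    x,y=(l[2]-[15,9]).astype(int)
    print('cols',x,x+32)
    for v in range(y,min(y+20,384)): print(v,' '.join(('%3d'%(g[v,u].sum()//3)+('r' if g[v,u,2]>1.25*g[v,u,0] else '.')) for u in range(x,min(x+32,512))))
E
```

```text
time: 4.62
position: [0.3019, 0.2281, 0.1683]
[0.30192826 0.22806526 0.16834097] [[0.005, 1.0, 0.001], [0.999, -0.005, 0.033], [0.033, 0.001, -0.999]] [0.325 0.35  2.121 0.051 0.659 0.29 ]
P [[468.7, 202.6], [435.6, 190.4], [413.9, 182.4], [405.0, 183.1], [426.2, 183.0]]
cols 398 430
173  51r  48r  47r  50r  49r  47r  49r  50r  50r  50r  49r  48r  50r  49r  50r  48r  45r  47r  47r  45r  46r  49r  46r  47r  46r  47r  44r  44r  44r  44r  56.  58.
174  53r  48r  45r  45r  41r  45r  43r  43r  46r  49r  50r  49r  48r  49r  49r  48r  48r  44r  48r  46r  46r  46r  47r  41r  47r  44r  45r  44r  45r  46r  55.  58.
175  49r  47r  84r  91r  90r  90r  90r  93r  61r  47r  48r  50r  48r  49r  45r  47r  47r  46r  42r  48r  47r  48r  43r  47r  46r  44r  44r  47r  47r  54r  55.  58.
176  49r  43r  89r  97r  91r  93r  95r  97r  60r  39r  39r  40r  42r  44r  40r  40r  41r  40r  43r  44r  49r  45r  46r  47r  47r  46r  45r  45r  43r  53.  59.  58.
177  47r  42r  86r  94r  91r  94r  93r  94r  90r  87r  86r  89r  86r  88r  84r  79r  83r  85r  85r  59r  45r  44r  47r  48r  44r  43r  44r  47r  42r  55.  57. 
[... 1764 characters left out ...]
 71r  99. 131. 113.  69.  52.  49.  51.  54.
189  51r  50r  51r  50r  59r  58r  61r  58r  59r  56r  57r  55r  52r  52r  54r  54r  55r  48r  45r  42r  44r  41r  41r  40r  52r  66r  71r  97. 122. 117.  78.  55.
190  50r  51r  50r  53r  48r  45r  47r  45r  46r  45r  45r  47r  45r  46r  46r  45r  45r  46r  47r  46r  48r  47r  46r  44r  42r  38r  40r  55r  75r 100. 128. 119.
191  50r  47r  53r  51r  53r  51r  47r  49r  45r  45r  49r  46r  46r  47r  46r  49r  46r  48r  47r  45r  44r  46r  42r  44r  45r  46r  44r  44r  41r  54r  68r  71r
192  49r  53r  51r  52r  49r  48r  50r  49r  49r  50r  47r  48r  47r  46r  48r  46r  47r  48r  44r  48r  44r  46r  45r  44r  42r  47r  47r  46r  45r  43r  40r  38r
```

Run:
```python
from h import *
g=cv2.imread('pics/side0.png').astype(int)
for dx,z in((0,.1),(0,.05),(0,.025),(.011,.028),(-.011,.028)): print(dx,z,proj('side',[.473-dx,.239,z]).round(1))
x,y=200,158
print('cols',x)
for v in range(y,178): print(v,' '.join(('%3d'%(g[v,u].sum()//3)+('r' if g[v,u,2]>1.25*g[v,u,0] else '.')) for u in range(x,x+28)))
from rig import robot
print(robot.get_obs()['time'])
# is anything else grey-metallic hanging? compare current side view of rack with first
c=robot.camera('side')['pixels'][:,:,::-1].astype(int); print(np.abs(c-g).sum(2)[110:180,190:240].max())
```

```text
0 0.1 [209.6 151.5]
0 0.05 [210.1 162. ]
0 0.025 [210.4 167.1]
0.011 0.028 [207.4 167.2]
-0.011 0.028 [213.2 165.9]
cols 200
158  68r  74r  71r  83.  92.  90.  94.  93.  95.  93.  91.  92.  90.  91.  92.  95.  93.  89.  90.  92.  89.  84.  78r  83r  78r  89r 113r 125r
159  66r  69r  68r  83.  93.  92.  90.  93.  92.  94.  90.  88.  92.  89.  89.  89.  85.  84.  84.  82.  83.  77.  77r  68r  73r  78r 100r 119r
160  65r  69r  76r  80.  89.  91.  91.  93.  93.  89.  87.  86.  85.  83.  81.  83.  80.  82.  75.  73.  73.  73.  65.  61r  56r  62r  88r 111r
161  67r  69r  71r  75r  81.  94.  92.  91.  86.  82.  78.  77.  73.  73.  68.  76.  74.  70.  67.  58.  54.  52.  51.  47.  45r  56r  76r 108r
162  67r  67r  73r  76r  81.  75.  84.  81.  75.  68.  68.  61.  54.  56.  55.  52.  54.  54.  49.  42.  44.  44.  40.  31.  38.  54r  73r  97r
163  69r  63r  70r  64r  66.  59.  60.  59.  58.  55.  47.  46.  42.  41.  43.  45.  34.  40.  42.  41.  41.  35.  38.  37r  41r  44r  66r  95r
164  64r  69r  68r  65r  55r  47.  45.  42.  38.  45.  47.  48.  46.  43.  44.  37.  39r  38r  36.  37r  30r  2
[... 1215 characters left out ...]
68r  68r  66r  66r  59r  52r  42r  43r  39r  34r  23r  37r  29r  33r  31r  36r  22r  27r  33r  32r  30r  41r  43r
174  86r  66r  60r  57r  62r  67r  69r  71r  66r  59r  41r  37r  32r  32r  36r  35r  35r  30r  33r  32r  39r  27r  39r  30r  38r  36r  36r  44r
175  91r  73r  65r  64r  66r  65r  70r  70r  61r  54r  39r  33r  31r  35r  34r  39r  37r  33r  30r  23r  35r  25r  34r  34r  37r  36r  34r  43r
176 100r  74r  62r  63r  62r  66r  71r  68r  70r  66r  50r  36r  33r  37r  27r  38r  29r  33r  29r  31r  33r  31r  38r  36r  30r  34r  29r  33r
177 103r  79r  66r  65r  63r  62r  72r  69r  72r  59r  59r  38r  38r  28r  38r  38r  30r  34r  36r  30r  31r  36r  30r  33r  31r  34r  27r  35r
4.6667
175
```

```bash
python3 -m crank '[-17,25,-18,0,0,-7,0, -35,50,-36,0,0,-14,0, -52,75,-54,0,0,-21,0, -70,100,-72,0,0,-28,0, -87,124,-90,0,0,-35,0]' | head -2
for i in 1 2 3; do python3 -m crank '[0,0,0,0,0,-7,0, 0,0,0,0,0,-14,0, 0,0,0,0,0,-21,0, 0,0,0,0,0,-28,0, 0,0,0,0,0,-35,0]' | head -2; done
python3 -m crank '[0,0,0,0,0,-7,0, 0,0,0,0,0,-14,0, 0,0,0,0,0,-20,0, 0,0,0,0,0,-20,0, 0,0,0,0,0,-20,0]' | head -3
python3 -m crank '[0,0,25,0,-7,0,0, 0,0,50,0,-14,0,0, 0,0,75,0,-21,0,0, 0,0,100,0,-28,0,0, 0,0,120,0,-35,0,0]' | head -3
python3 -m crank '[0,0,0,0,0,0,0, 0,0,0,0,0,0,0, 0,0,0,0,0,0,0, 0,0,0,0,0,0,0, 0,0,0,0,0,0,0]' | head -3
python3 - <<'E'
from h import *
shot('w8'); im=cv2.imread('pics/w8.png')
for c in((.473,.239),(.4804,.3177)): print([PW('w8',[c[0]-dx,c[1],z]).round(1).tolist() for dx,z in((0,.1),(0,.025),(.011,.028),(-.011,.028))])
E
```

```text
time: 5.13
position: [0.4245, 0.1391, 0.2557]
time: 5.55
position: [0.4233, 0.14, 0.2546]
time: 5.97
position: [0.4232, 0.1402, 0.2545]
time: 6.38
position: [0.4233, 0.1402, 0.2546]
time: 6.8
position: [0.4235, 0.1398, 0.2544]
tool_rot: [-0.573, 0.819, 0.014, 0.008]
time: 7.22
position: [0.4326, 0.2276, 0.201]
tool_rot: [-0.519, 0.842, 0.074, 0.124]
time: 7.63
position: [0.4341, 0.2262, 0.2023]
tool_rot: [-0.521, 0.842, 0.072, 0.125]
[0.43407188 0.22622433 0.20225166] [[-0.427, -0.894, 0.135], [-0.858, 0.447, 0.251], [-0.285, -0.008, -0.959]] [ 0.111  0.36   1.975  0.384  0.677 -2.854]
[[220.7, 195.1], [227.5, 159.3], [235.7, 156.6], [218.9, 164.3]]
[[251.7, 253.1], [252.2, 211.0], [259.9, 209.4], [244.6, 215.4]]
```

```bash
python3 -m crank '[-14,0,-20,0,7,0,0, -28,0,-40,0,14,0,0, -42,0,-60,0,21,0,0, -56,0,-80,0,28,0,0, -69,0,-98,0,35,0,0]' | head -4
python3 -m crank '[0,0,0,0,0,7,0, 0,0,0,0,0,14,0, 0,0,0,0,0,21,0, 0,0,0,0,0,28,0, 0,0,0,0,0,35,0]' | head -4
python3 -c "
from rig import robot
o=robot.get_obs();print(o['q'].round(3),o['position'],o['ft_force'])
from scipy.spatial.transform import Rotation as R; print(R.from_quat(o['tool_rot']).as_matrix().round(3).tolist())"
```

```text
time: 8.1
position: [0.4509, 0.2615, 0.3189]
tool_rot: [-0.519, 0.843, -0.081, -0.119]
ft_force: [0.3, 1.3, -0.9]
time: 8.52
position: [0.4501, 0.2609, 0.3154]
tool_rot: [-0.24, 0.96, -0.11, -0.09]
ft_force: [-0.2, -0.2, -0.2]
[ 0.412  0.416  1.463 -0.188  1.481 -1.61 ] [0.45007394 0.2609491  0.31544317] [-0.15674068 -0.23151193 -0.15252011]
[[-0.869, -0.48, -0.119], [-0.44, 0.861, -0.255], [0.225, -0.169, -0.959]]
```

Run:
```python
from h import *
from rig import robot
s=robot.camera('side')['pixels'][:,:,::-1]; c=robot.camera('scene')['pixels'][:,:,::-1]
cv2.imwrite('pics/side1.png',s); cv2.imwrite('pics/scene1.png',c)
a=cv2.imread('pics/w6.png'); b=cv2.imread('pics/w7.png')
f=lambda i,x,y,w,h,W,H: cv2.resize(i[y:y+h,x:x+w],(W,H),interpolation=cv2.INTER_CUBIC)
top=np.hstack([s[:330,:450],f(a,447,160,50,47,350,330)])
bot=np.hstack([f(c,130,120,340,264,348,270),f(b,388,163,55,33,452,270)])
print(top.shape,bot.shape); cv2.imwrite('pics/m2.png',np.vstack([top,bot]))
```

```text
(330, 800, 3) (270, 800, 3)
```

View pics/m2.png

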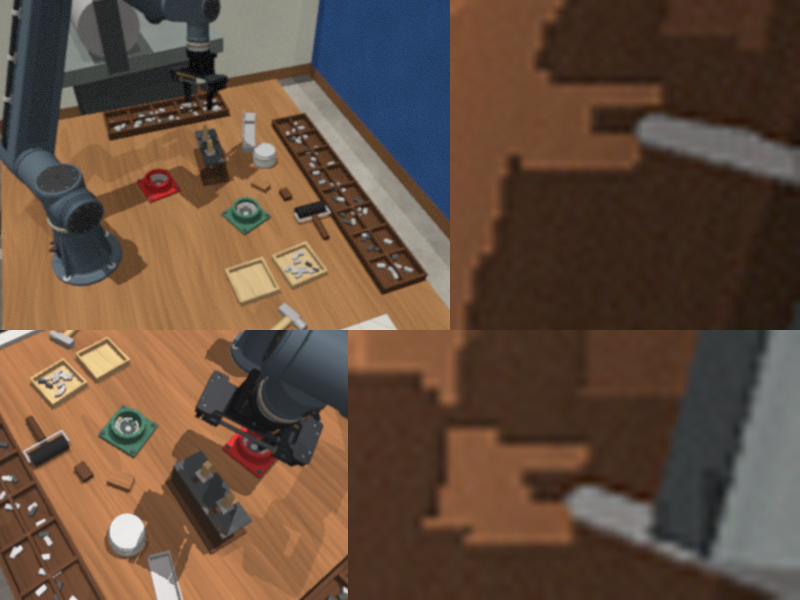

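Run:
```python
from h import *
g=cv2.imread('pics/side1.png').astype(int)
print('side1 cols 200')
for v in range(160,174): print(v,' '.join(('%3d'%(g[v,u].sum()//3)+('r' if g[v,u,2]>1.25*g[v,u,0] else '.')) for u in range(200,226)))
# gray (non-wood) mask maps
for n,x0,x1,y0,y1 in(('w6',440,512,160,200),('w7',385,470,170,215)):
    g=cv2.imread(f'pics/{n}.png').astype(int); print(n,x0,y0)
    for v in range(y0,y1): print(v,''.join('#' if (g[v,u,2]<1.25*g[v,u,0] and g[v,u].sum()>210) else ('+' if g[v,u,2]<1.25*g[v,u,0] else ('.' if g[v,u].sum()>190 else ' ')) for u in range(x0,x1)))
```

```text
side1 cols 200
160  66r  65r  62r  58r  51.  51.  56.  52.  54.  55.  51.  49.  52.  51.  44.  53.  50.  54.  59.  70.  79.  85.  80.  83r  74r  80r
161  65r  68r  56r  55r  53.  51.  45.  52.  59.  50.  54.  55.  53.  55.  56.  51.  51.  49.  61.  74.  73.  72.  70.  62r  65r  64r
162  61r  64r  61r  60r  48r  48.  58.  50.  55.  49.  51.  50.  50.  49.  44.  50.  46.  45.  50.  57.  51.  58.  51.  47.  47.  55r
163  62r  64r  62r  62r  56r  52.  51.  48.  51.  48.  48.  50.  46.  41.  43.  48.  37.  43.  39.  42.  24.  38.  40r  39r  38r  45r
164  67r  63r  62r  61r  57r  51.  46.  48.  44.  43.  49.  51.  41.  43.  42.  40.  33r  31r  35r  34r  35r  33r  32r  31r  39r  48r
165  60r  62r  60r  65r  57r  48r  39r  42.  43.  45.  54.  54.  46r  38r  28r  30r  25r  26r  37r  23r  30r  27r  28r  27r  39r  43r
166  65r  66r  65r  67r  60r  53r  41r  35r  37r  45.  59.  64.  49r  37r  40r  40r  36r  32r  28r  25r  25r  18r  31r  30r  27r  44r
167  63r  61r  65r  60r  60r  50r  41r  35r  40r  47r  54r  54r  46r  33r  42r  31r  28r  32r  26r  33r  29r  12r  28r  33r  39r  44r
168  64r  65r
[... 7242 characters left out ...]
                    ++++++++++++++++++++++++++++++###############.....
208                                    ++++++++####+++++++++++++++++################.....
209                                   ++++++++################++++++###############......
210                                   ++++++++#####################################......
211 ....                              ++++++++#####################################......
212 ....                              +++++++######################################......
213 .....  . .....                   ++++++++######################################......
214 .................. .             ++++++++######################################......
```

Run:
```python
from h import *
def trace(n,cols,r0,slope,c0,half=7):
    g=cv2.imread(f'pics/{n}.png').astype(float); gray=g.sum(2)/3; neu=np.clip(1.6-g[:,:,2]/np.maximum(g[:,:,0],1),0,None)
    out=[]
    for u in cols:
        yc=r0+slope*(u-c0); v=np.arange(int(yc)-half,int(yc)+half+1)
        m=(neu[v,u]>.3)&(gray[v,u]>60); 
        if m.any(): w=np.clip(gray[v,u]-50,0,60)*(neu[v,u]>.2); out.append((u,round((w*v).sum()/w.sum(),2),round(w.sum()/55,1)))
    print(n,out)
trace('w6',range(472,512,2),178.6,.27,475.2)
trace('w5',range(413,445,2),161.5,.25,415)
trace('w7',range(413,450,2),184,.37,415)
```

```text
w6 [(474, np.float64(178.19), np.float64(3.3)), (476, np.float64(178.07), np.float64(4.5)), (478, np.float64(178.62), np.float64(4.4)), (480, np.float64(178.92), np.float64(4.9)), (482, np.float64(179.45), np.float64(5.0)), (484, np.float64(180.07), np.float64(5.3)), (486, np.float64(180.19), np.float64(5.4)), (488, np.float64(180.73), np.float64(5.7)), (490, np.float64(181.31), np.float64(5.8)), (492, np.float64(182.08), np.float64(5.2)), (494, np.float64(182.65), np.float64(4.8)), (496, np.float64(183.06), np.float64(3.6)), (498, np.float64(183.6), np.float64(2.7)), (500, np.float64(183.99), np.float64(3.0)), (502, np.float64(184.67), np.float64(2.7)), (504, np.float64(185.0), np.float64(3.0)), (506, np.float64(185.4), np.float64(3.0)), (508, np.float64(186.04), np.float64(2.9)), (510, np.float64(186.43), np.float64(3.0))]
w5 [(415, np.float64(161.53), np.float64(2.0)), (417, np.float64(161.8), np.float64(3.6)), (419, np.float64(162.28), np.float64(3.6)), (421, np.float64(162.68), np.float64(3.9)), (423, np.float64(163.14), np.float64(4.0)), (425, np.float64(163.49), np.float64(4.3
[... 497 characters left out ...]
, np.float64(184.83), np.float64(5.0)), (421, np.float64(185.29), np.float64(5.6)), (423, np.float64(186.15), np.float64(5.8)), (425, np.float64(187.46), np.float64(1.9)), (427, np.float64(187.57), np.float64(3.0)), (429, np.float64(188.16), np.float64(2.5)), (431, np.float64(191.0), np.float64(0.7)), (433, np.float64(188.54), np.float64(7.6)), (435, np.float64(188.19), np.float64(10.2)), (437, np.float64(188.95), np.float64(9.6)), (439, np.float64(189.31), np.float64(10.3)), (441, np.float64(190.21), np.float64(10.0)), (443, np.float64(191.07), np.float64(9.6)), (445, np.float64(191.92), np.float64(9.1)), (447, np.float64(192.25), np.float64(9.7)), (449, np.float64(193.2), np.float64(9.4))]
```

```bash
cat >> h.py <<'E'
def go(p,az,tilt=None):
    "shift (mm, tool axes) and turn (deg) to TCP p, tool down with tool x at azimuth az"
    from rig import robot
    o=robot.get_obs(); R0=R.from_quat(o["tool_rot"]).as_matrix(); a=np.radians(az)
    x=np.array([np.cos(a),np.sin(a),0]); z=np.array([0,0,-1.]); T=np.c_[x,np.cross(z,x),z]
    print('t',round(o['time'],2),'pos',o['position'].round(4),'xaz',np.degrees(np.arctan2(R0[1,0],R0[0,0])).round(2),'q6',o['q'][5].round(3),'f',o['ft_force'].round(1),'w',round(o['grip_width'],4),'gf',round(o['grip_force'],1))
    print('shift',(R0.T@(np.array(p)-o['position'])*1e3).round(1),'turn',np.degrees(R.from_matrix(R0.T@T).as_rotvec()).round(2))
E
python3 -c "
from h import *
go([.473,.239,.25],180)"
```

```text
t 8.62 pos [0.4501 0.2609 0.3155] xaz -152.77 q6 -1.617 f [ 0.2 -0.1 -0.2] w 0.087 gf 0.0
shift [-24.9 -18.9  65.6] turn [-12.79 -10.47  28.18]
```

```bash
python3 -m crank '[-5,-4,13,-2.56,-2.1,5.64,100, -10,-8,26,-5.1,-4.2,11.3,100, -15,-11,39,-7.7,-6.3,16.9,100, -20,-15,52,-10.2,-8.4,22.5,100, -25,-19,66,-12.79,-10.47,28.18,100]' 20 | tail -1
python3 -m crank '[0,0,0,0,0,0,100, 0,0,0,0,0,0,100, 0,0,0,0,0,0,100, 0,0,0,0,0,0,100, 0,0,0,0,0,0,100]' | tail -1
python3 -c "
from h import *
go([.473,.239,.135],180)"
```

```text
grip_force: 0.0
grip_force: 0.0
t 9.45 pos [0.4736 0.24   0.2504] xaz -179.83 q6 -1.315 f [ 0.1 -0.4 -1.2] w 0.053 gf 0.0
shift [  0.8  -1.  115.4] turn [0.01 0.1  0.17]
```

```bash
python3 -m crank '[0.8,-1,30,0,0,0.2,100, 0.8,-1,60,0,0,0.2,100, 0.8,-1,90,0,0,0.2,100, 0.8,-1,110,0,0,0.2,100, 0.8,-1,115,0,0,0.2,100]' | tail -4
python3 -m crank '[0,0,0,0,0,0,160, 0,0,0,0,0,0,200, 0,0,0,0,0,0,230, 0,0,0,0,0,0,230, 0,0,0,0,0,0,230]' 25 | tail -4
python3 -m crank '[0,0,0,0,0,0,230, 0,0,0,0,0,0,230, 0,0,-5,0,0,0,230, 0,0,-8,0,0,0,230, 0,0,-8,0,0,0,230]' 25 | tail -4
python3 -c "
from h import *
go([.473,.239,.135],180)
from rig import robot
cv2.imwrite('pics/sA.png',robot.camera('side')['pixels'][:,:,::-1])"
python3 -m crank '[0,0,0,0,0,-7,230, 0,0,0,0,0,-14,230, 0,0,0,0,0,-21,230, 0,0,0,0,0,-28,230, 0,0,0,0,0,-35,230]' | tail -2
python3 -m crank '[0,0,0,0,0,-7,230, 0,0,0,0,0,-14,230, 0,0,0,0,0,-21,230, 0,0,0,0,0,-25,230, 0,0,0,0,0,-25,230]' | tail -2
python3 -c "
from h import *
go([.473,.239,.135],180)
from rig import robot
cv2.imwrite('pics/sB.png',robot.camera('side')['pixels'][:,:,::-1])
for n in 'sA','sB':
    g=cv2.imread(f'pics/{n}.png').astype(int); print(n)
    for v in range(155,174): print(v,' '.join(('%3d'%(g[v,u].sum()//3)+('r' if g[v,u,2]>1.25*g[v,u,0] else '.')) for u in range(202,220)))
"
```

```text
tool_rot: [0.001, 1.0, -0.001, -0.003]
ft_force: [0.7, -0.4, -0.8]
grip_width: 0.0527
grip_force: 0.0
tool_rot: [0.001, 1.0, 0.0, 0.001]
ft_force: [0.5, -0.5, -0.3]
grip_width: 0.0273
grip_force: 0.0
tool_rot: [0.002, 1.0, 0.0, 0.001]
ft_force: [0.2, 0.6, -1.4]
grip_width: 0.0158
grip_force: 25.0
t 10.7 pos [0.4726 0.2383 0.1433] xaz 179.82 q6 -1.312 f [ 0.2  0.6 -1.4] w 0.0158 gf 25.0
shift [-0.4  0.7  8.3] turn [ 0.02  0.08 -0.18]
grip_width: 0.016
grip_force: 25.0
grip_width: 0.0163
grip_force: 25.0
t 11.58 pos [0.4721 0.2382 0.1425] xaz -120.11 q6 -2.36 f [-0.3  0.  -1.1] w 0.0163 gf 25.0
shift [-1.2 -0.3  7.5] turn [ 0.000e+00 -1.000e-02  5.989e+01]
sA
155  52r  44r  43.  44.  46.  47.  45.  48.  36.  39.  39.  34.  34.  39.  43.  45.  45.  42.
156  50r  44.  41.  38.  42.  39.  38.  42.  36.  44.  45.  40.  43.  35.  41.  37.  32.  46.
157  50r  40.  45.  39.  38.  43.  33.  39.  43.  33.  40.  44.  39.  34.  42.  37.  41.  38.
158  51r  43r  36.  41.  39.  40.  38.  38.  38.  41.  42.  38.  36.  42.  32.  42.  45.  42.
159  51r  41r  45.  38.  44.  39.  42.  43.  40.  35.  44.
[... 2440 characters left out ...]
6r  33r  36r  23r  35r  32r  31r  26r  25r
167  30r  38r  34r  34r  30r  37r  43r  34r  36r  34r  28r  34r  23r  32r  36r  35r  30r  23r
168  31r  25r  36r  34r  37r  30r  24r  34r  32r  38r  42r  36r  33r  33r  23r  29r  33r  30r
169  30r  33r  34r  39r  31r  32r  33r  39r  36r  30r  30r  28r  30r  36r  32r  34r  27r  34r
170  30r  31r  33r  36r  33r  32r  34r  27r  36r  30r  30r  26r  38r  26r  29r  32r  22r  25r
171  35r  31r  31r  31r  37r  32r  38r  32r  36r  25r  31r  35r  32r  23r  25r  27r  32r  21r
172  35r  35r  32r  40r  34r  40r  34r  38r  42r  34r  31r  26r  20r  29r  32r  32r  25r  32r
173  29r  27r  30r  38r  32r  30r  29r  28r  28r  31r  39r  31r  32r  33r  31r  26r  33r  35r
```

```bash
python3 -m crank '[0,0,0,0,0,7,230, 0,0,0,0,0,14,230, 0,0,0,0,0,21,230, 0,0,0,0,0,28,230, 0,0,0,0,0,35,230]' | tail -1
python3 -m crank '[0,0,0,0,0,7,230, 0,0,0,0,0,14,230, 0,0,0,0,0,21,230, 0,0,0,0,0,25,230, 0,0,0,0,0,25,230]' | tail -1
python3 -m crank '[-3.5,0,-3,0,6,0,230, -7,0,-4,0,12,0,230, -10.5,0,-4,0,18,0,230, -14,0,-2,0,24,0,230, -17.5,0,0,0,30,0,230]' | tail -4
python3 -m crank '[0,0,0,0,0,0,230, 0,0,0,0,0,0,230, 0,0,0,0,0,0,230, 0,0,0,0,0,0,230, 0,0,0,0,0,0,230]' | tail -4
python3 -c "
from h import *
go([.473,.239,.135],180)
from rig import robot
o=robot.get_obs(); Rm=R.from_quat(o['tool_rot']).as_matrix(); z=Rm[:,2]; x=Rm[:,0]
O=o['position']+.035*z; print('origin',O,z)
n='scene'
for n in('side','scene'):
    c=robot.camera(n); cv2.imwrite(f'pics/{n}C.png',c['pixels'][:,:,::-1])
    H=O+.075*z; l=[proj(n,p).round(1).tolist() for p in(O,O+.05*z,H,H+.011*x-.003*z)]; print(n,l)
    g=c['pixels'].astype(int); u0,v0=int(l[2][0])-12,int(l[2][1])-10
    print(u0)
    for v in range(v0,v0+20): print(v,' '.join(('%3d'%(g[v,u].sum()//3)+('r' if g[v,u,0]>1.25*g[v,u,2] else '.')) for u in range(u0,u0+26)))
"
```

```text
grip_force: 25.0
grip_force: 25.0
tool_rot: [0.001, 0.966, 0.001, -0.26]
ft_force: [-0.7, 0.3, -0.7]
grip_width: 0.016
grip_force: 25.0
tool_rot: [0.001, 0.966, 0.0, -0.258]
ft_force: [0.0, 0.8, -0.8]
grip_width: 0.016
grip_force: 25.0
t 13.3 pos [0.4887 0.2384 0.1436] xaz 179.88 q6 -1.407 f [ 0.   0.8 -0.8] w 0.016 gf 25.0
shift [ 9.3  0.6 15.3] turn [  0.04 -29.92  -0.12]
origin [0.47123629 0.23843559 0.11328982] [-0.49881941  0.00122767 -0.86670508]
side [[209.0, 148.8], [202.8, 159.6], [199.7, 164.9], [197.4, 163.7]]
187
154 107r 108r 102r 104r 103r 101r 103r  84r  69r  63r  69r  66r  66r  61r  62r  52r  48.  48.  53.  58.  63.  58.  46.  41.  37.  43.
155 109r 104r 104r 103r 102r 105r 101r  90r  77r  69r  65r  64r  70r  68r  62r  56r  51.  49.  56.  56.  55.  54.  51.  50.  53.  50.
156 106r 107r 108r 105r 103r 105r 103r  95r  72r  62r  66r  64r  67r  69r  68r  58r  58.  55.  56.  56.  59.  52.  58.  52.  53.  55.
157 110r 109r 107r 106r 107r 105r 100r  96r  82r  62r  69r  63r  68r  70r  63r  61r  50.  58.  50.  54.  54.  55.  57.  64.  66.  71.
158 108r 107r 106r 108r 107r 104r
[... 4165 characters left out ...]
  44.  50.  54.  56.  59.  64r
267  33.  33.  33.  33.  33.  33.  32.  35.  33.  31.  32.  33.  36.  41.  42.  40.  36.  35.  34.  34.  37.  44.  50.  55.  56.  58.
268  33.  33.  33.  34.  33.  33.  34.  34.  33.  32.  34.  37.  42.  44.  46.  44.  39.  36.  35.  34.  34.  38.  45.  52.  55.  54.
269  34.  34.  33.  34.  34.  33.  34.  32.  33.  34.  39.  42.  46.  47.  48.  46.  44.  39.  35.  35.  34.  35.  39.  46.  50.  47.
270  34.  34.  34.  33.  33.  33.  33.  32.  34.  39.  44.  46.  47.  48.  48.  47.  46.  44.  39.  35.  33.  33.  35.  39.  40.  38.
271  33.  34.  33.  33.  34.  33.  32.  35.  39.  44.  46.  47.  46.  48.  47.  46.  48.  46.  44.  37.  34.  34.  33.  34.  34.  34.
```

```bash
python3 -m crank '[3,0,0,0,-6,0,230, 6,0,2,0,-12,0,230, 9,0,4,0,-18,0,230, 12,0,6,0,-24,0,230, 15.2,0,8.8,0,-30,0,230]' | tail -1
python3 -m crank '[0,0,0,0,0,0,230, 0,0,4,0,0,0,230, 0,0,7,0,0,0,230, 0,0,8,0,0,0,230, 0,0,8,0,0,0,230]' | tail -4
python3 -c "
from h import *
go([.473,.239,.135],180)"
python3 -m crank '[0,0,0,0,0,0,150, 0,0,0,0,0,0,110, 0,0,0,0,0,0,100, 0,0,0,0,0,0,100, 0,0,0,0,0,0,100]' | tail -2
python3 -m crank '[0,0,-30,0,0,0,100, 0,0,-60,0,0,0,100, 0,-26,-85,0,0,0,100, 0,-26,-85,0,0,0,100, 0,-26,-85,0,0,0,100]' | tail -2
python3 -c "
from h import *
go([.4804,.3177,.135],180)
shot('w9')"
```

```text
grip_force: 25.0
tool_rot: [0.002, 1.0, 0.0, 0.0]
ft_force: [-2.4, 0.4, 9.0]
grip_width: 0.0157
grip_force: 25.0
t 14.23 pos [0.4741 0.2385 0.1353] xaz 179.77 q6 -1.313 f [-2.4  0.4  9. ] w 0.0157 gf 25.0
shift [1.1 0.5 0.3] turn [ 0.05  0.   -0.23]
grip_width: 0.0416
grip_force: 0.0
grip_width: 0.0527
grip_force: 0.0
t 15.07 pos [0.473  0.2118 0.2209] xaz 179.73 q6 -1.361 f [-0.6 -0.1  0.3] w 0.0527 gf 0.0
shift [ -6.6 105.9  86. ] turn [ 0.05  0.19 -0.27]
[0.47300021 0.2117912  0.22088907] [[-1.0, 0.005, 0.003], [0.005, 1.0, 0.001], [-0.003, 0.001, -1.0]] [ 0.205  0.42   1.73   0.     0.989 -1.361]
```

```bash
python3 -m crank '[-2,35,0,0,0,0,100, -4,70,0,0,0,1.5,100, -6.6,106,0,0,0,2.9,100, -6.6,106,20,0,0,2.9,100, -6.6,106,40,0,0,2.9,100]' | tail -1
python3 -m crank '[0,0,20,0,0,0,100, 0,0,40,0,0,0,100, 0,0,45,0,0,0,100, 0,0,46,0,0,0,100, 0,0,46,0,0,0,100]' | tail -1
python3 -m crank '[0,0,0,0,0,0,160, 0,0,0,0,0,0,200, 0,0,0,0,0,0,230, 0,0,0,0,0,0,230, 0,0,0,0,0,0,230]' 25 | tail -1
python3 -m crank '[0,0,0,0,0,0,230, 0,0,0,0,0,0,230, 0,0,-5,0,0,0,230, 0,0,-10,0,0,0,230, 0,0,-10,0,0,0,230]' 25 | tail -4
python3 -m crank '[-3.5,0,-1,0,6,0,230, -7,0,-1,0,12,0,230, -10.5,0,-1,0,18,0,230, -14,0,0,0,24,0,230, -17.5,0,0,0,30,0,230]' | tail -4
python3 -m crank '[0,0,0,0,0,0,230, 0,0,0,0,0,0,230, 0,0,0,0,0,0,230, 0,0,0,0,0,0,230, 0,0,0,0,0,0,230]' | tail -3
python3 -c "
from h import *
go([.4804,.3177,.135],177)
from rig import robot
o=robot.get_obs(); Rm=R.from_quat(o['tool_rot']).as_matrix(); z=Rm[:,2]; x=Rm[:,0]
O=o['position']+.035*z; print('origin',O,z)
for n in('side',):
    c=robot.camera(n); cv2.imwrite(f'pics/{n}D.png',c['pixels'][:,:,::-1])
    H=O+.075*z; l=[proj(n,p).round(1).tolist() for p in(O,O+.05*z,H,H+.011*x-.003*z)]; print(n,l)
    g=c['pixels'].astype(int); u0,v0=int(l[2][0])-12,int(l[2][1])-10
    print(u0)
    for v in range(v0,v0+18): print(v,' '.join(('%3d'%(g[v,u].sum()//3)+('r' if g[v,u,0]>1.25*g[v,u,2] else '.')) for u in range(u0,u0+24)))
"
```

```text
grip_force: 0.0
grip_force: 0.0
grip_force: 0.0
tool_rot: [0.027, 1.0, 0.0, 0.001]
ft_force: [0.5, 0.7, 0.4]
grip_width: 0.0156
grip_force: 24.5
tool_rot: [0.026, 0.965, 0.007, -0.26]
ft_force: [0.4, -0.2, -0.2]
grip_width: 0.0163
grip_force: 24.5
ft_force: [-0.7, 0.0, -1.1]
grip_width: 0.0156
grip_force: 24.5
t 17.62 pos [0.4954 0.3176 0.1446] xaz 177.0 q6 -1.272 f [-0.7  0.  -1.1] w 0.0156 gf 24.5
shift [ 8.2 -0.7 15.8] turn [ 1.000e-02 -2.992e+01 -0.000e+00]
origin [0.47791938 0.31855081 0.11424747] [-0.49817008  0.02631579 -0.8666799 ]
side [[204.2, 134.6], [198.2, 145.0], [195.2, 150.2], [192.9, 148.9]]
183
140 113r 117r 118r 114r 113r 122r 124r 125r 124r 123r 117r 115r 106r  92r  73r  59r  49r  55r  57.  64.  68.  59.  54.  68r
141 109r 117r 117r 117r 116r 119r 122r 126r 124r 122r 116r 109r 103r  98r  83r  66r  50r  53.  55.  57.  59.  57.  54.  64r
142 109r 110r 111r 114r 114r 115r 116r 119r 119r 114r 113r 104r 106r 101r  89r  66r  52.  49.  47.  49.  52.  48.  52.  59r
143 106r 111r 108r 107r 110r 110r 109r 111r 114r 111r 107r 108r 105r  99r  88r  74r  57.  49.  52.  53.  54.
[... 1051 characters left out ...]
 104r 102r  88r  74r  71r  70r  69r  70r  66r  55r  52.  48.  47.  63. 103. 145.
153 102r 104r 107r 102r 102r 105r 103r 103r 107r 101r  95r  78r  66r  66r  66r  66r  65r  55r  48r  41.  40.  50.  87. 138.
154  99r 105r 110r 107r 104r 106r 106r 104r 102r 102r  93r  87r  70r  65r  61r  56r  56r  52r  45r  42.  53.  54.  80. 118.
155 103r 106r 106r 109r 105r 109r 103r 104r 101r 102r 101r  85r  67r  56r  50r  44r  41r  40r  49r  63.  70.  78.  77.  92.
156 101r 104r 107r 103r 107r 105r 106r 101r 104r 101r 100r  85r  69r  54r  37r  33r  33r  33r  57.  67.  81.  87.  91.  88.
157 100r 102r 105r 108r 106r 104r 108r 107r 102r 104r 103r  93r  74r  46r  30r  36r  38r  36r  50r  66.  84.  89.  88.  89.
```

```bash
python3 -c "
from h import *
shot('w10')
from rig import robot
o=robot.get_obs(); Rm=R.from_quat(o['tool_rot']).as_matrix(); z=Rm[:,2]; x=Rm[:,0];y=Rm[:,1]
O=o['position']+.035*z;H=O+.075*z
for p in(O+.015*x+.015*y,O+.015*x-.015*y,O+.03*z,H,H+.011*x-.003*z): print(PW('w10',p).round(1))
u,v=PW('w10',H).astype(int)
g=cv2.imread('pics/w10.png').astype(int)
u0=u-22;v0=v-26;print(u0)
for r in range(v0,v0+40): print(r,' '.join(('%3d'%(g[r,c].sum()//3)+('r' if g[r,c,2]>1.25*g[r,c,0] else '.')) for c in range(u0,u0+44,1)))
"
```

```text
[0.49557282 0.31765741 0.144592  ] [[-0.866, 0.053, -0.498], [0.045, 0.999, 0.026], [0.499, 0.0, -0.867]] [ 0.297  0.795  1.312  0.172  1.531 -1.272]
[272.2 207.5]
[226.8 207.5]
[249.9 212.9]
[250.2 196.1]
[250.2 185.6]
228
170 101r 101r 102r  99r  99r  99r  99r 102r 102r 100r  99r 101r 101r 100r 102r 101r 101r 102r 101r 100r  99r  97r 102r  98r  94r 107r 161r 170r 151r 141r 143r 142r 141r 143r 142r 142r 142r 140r 140r 140r 142r 141r 138r 141r
171 102r 102r  98r  98r  99r 101r 100r  98r 101r 100r 100r 100r 102r 101r  97r 101r 101r  96r  97r  98r  98r  98r  94r  98r  92r  81r 152r 165r 145r 136r 135r 138r 134r 137r 137r 135r 137r 136r 135r 135r 138r 136r 138r 138r
172  98r  98r  98r  98r  97r  96r  96r  98r  98r  96r  95r  94r  93r  94r  96r  94r  94r  95r  94r  95r  95r  93r  94r  95r  95r  87r 158r 167r 145r 137r 137r 139r 138r 140r 141r 138r 137r 142r 141r 143r 142r 143r 142r 141r
173  94r  95r  95r  96r  95r  95r  97r  97r  97r  95r  95r  98r  99r  98r  99r  99r  98r  98r  99r  96r  99r 100r  98r  99r 100r  94r 105r 162r 152r 145r 144r 144r 147r 146r 146r 146r 147r 147r 147r 147r 
[... 7383 characters left out ...]
58.  59.  59.  58.  55.  59.
207  74.  73.  74.  72.  75.  72.  74.  72.  72.  73.  75.  59.  52.  45.  45r  44r  42r  46r  48r  48r  44r  76. 100. 102.  97. 100.  89.  57r  42r  48r  47r  48r  60.  56.  57.  57.  59.  60.  57.  60.  58.  58.  60.  62.
208  73.  75.  74.  75.  70.  71.  72.  72.  75.  74.  73.  57.  53.  45.  44r  48r  46r  45r  49r  48r  42r  78.  98. 102.  99.  99.  92.  61r  46r  49r  47r  47r  57.  59.  56.  57.  58.  58.  59.  64.  59.  59.  58.  59.
209  74.  74.  71.  73.  73.  73.  73.  73.  71.  75.  76.  61.  54.  44.  44r  51r  52r  50r  50r  48r  42r  77. 101. 103. 100.  99.  90.  58r  49r  46r  49r  46r  58.  59.  58.  58.  59.  58.  60.  60.  60.  60.  58.  59.
```

```bash
python3 -m crank '[3,0,0,0,-6,0,230, 6,0,2,0,-12,0,230, 9,0,4,0,-18,0,230, 12,0,6,0,-24,0,230, 15.2,0,8.8,0,-30,0,230]' | tail -1
python3 -m crank '[0,0,0,0,0,0,230, 0,0,5,0,0,0,230, 0,0,9,0,0,0,230, 0,0,10,0,0,0,230, 0,0,10,0,0,0,230]' | tail -3
python3 -c "
from h import *
go([.473,.239,.22],180)"
python3 -m crank '[0,0,0,0,0,0,150, 0,0,0,0,0,0,110, 0,0,0,0,0,0,100, 0,0,0,0,0,0,100, 0,0,0,0,0,0,100]' | tail -2
python3 -m crank '[0,0,-30,0,0,0,100, 0,0,-60,0,0,0,100, 3,-26,-85,0,0,-1,100, 5,-55,-85,0,0,-2,100, 7,-79,-85,0,0,-3,100]' | tail -2
python3 -c "
from h import *
go([.4735,.239,.135],180)"
```

```text
grip_force: 24.5
ft_force: [-2.2, 0.2, 6.1]
grip_width: 0.0159
grip_force: 24.6
t 18.55 pos [0.4805 0.3185 0.1339] xaz 176.83 q6 -1.126 f [-2.2  0.2  6.1] w 0.0159 gf 24.6
shift [  3.2 -79.7 -86.2] turn [ 0.06 -0.05 -3.17]
grip_width: 0.0412
grip_force: 0.0
grip_width: 0.053
grip_force: 0.0
t 19.38 pos [0.4685 0.239  0.2204] xaz -179.95 q6 -1.312 f [-0.5 -0.  -0.4] w 0.053 gf 0.0
shift [-4.6 -0.1 85.4] turn [0.04 0.24 0.05]
```

```bash
python3 -m crank '[-5,0,25,0,0,0,100, -5,0,50,0,0,0,100, -5,0,75,0,0,0,100, -5,0,85,0,0,0,100, -5,0,85,0,0,0,100]' | tail -1
python3 -m crank '[0,0,0,0,0,0,160, 0,0,0,0,0,0,200, 0,0,0,0,0,0,230, 0,0,0,0,0,0,230, 0,0,0,0,0,0,230]' 25 | tail -1
python3 -m crank '[0,0,0,0,0,0,230, 0,0,0,0,0,0,230, 0,0,-5,0,0,0,230, 0,0,-10,0,0,0,230, 0,0,-10,0,0,0,230]' 25 | tail -2
python3 -m crank '[-3.5,0,-1,0,6,0,230, -7,0,-1,0,12,0,230, -10.5,0,-1,0,18,0,230, -14,0,0,0,24,0,230, -17.5,0,0,0,30,0,230]' | tail -1
python3 -m crank '[0,0,0,0,0,0,230, 0,0,0,0,0,0,230, 0,0,0,0,0,0,230, 0,0,0,0,0,0,230, 0,0,0,0,0,0,230]' | tail -1
python3 -c "
from h import *
shot('w11')
g=cv2.imread('pics/w11.png').astype(int)
for r in range(170,216): print(r,''.join('#' if (g[r,c,2]<1.25*g[r,c,0] and g[r,c].sum()>255) else ('+' if g[r,c,2]<1.25*g[r,c,0] else ('.' if g[r,c].sum()>190 else ' ')) for c in range(215,290)))
g=cv2.imread('pics/w10.png').astype(int)
for r in range(176,216,2): print(r,''.join('#' if (g[r,c,2]<1.25*g[r,c,0] and g[r,c].sum()>255) else ('+' if g[r,c,2]<1.25*g[r,c,0] else ('.' if g[r,c].sum()>190 else ' ')) for c in range(215,290)))
"
```

```text
grip_force: 0.0
grip_force: 0.0
grip_width: 0.016
grip_force: 25.0
grip_force: 25.0
grip_force: 25.0
[0.48912968 0.23987737 0.14450177] [[-0.867, 0.0, -0.499], [0.0, 1.0, 0.0], [0.499, 0.0, -0.867]] [ 0.199  0.757  1.409  0.099  1.49  -1.406]
170 ...........................................................................
171 ...........................................................................
172 ...........................................................................
173 ...........................................................................
174 ...........................................................................
175 ...........................................................................
176 ...........................................................................
177 ...........................................................................
178 ...........................................................................
179 ...........................................................................
180 .....................................................
[... 3722 characters left out ...]
++++++++++++........####.......+++++++++++++++++++++++++++##
200 +++++++++++++++++++++++++++........####.......+++++++++++++++++++++++++++##
202 +++++++++++++++++++++++++++........####.......+++++++++++++++++++++++++++##
204 +++++++++++++++++++++++++++       .####+.  . +++++++++++++++++++++++++++++#
206 +++++++++++++++++++++++++++       +####.     +++++++++++++++++++++++++++++#
208 +++++++++++++++++++++++++++       +#####     +++++++++++++++++++++++++++++#
210 +++++++++++++++++++++++++++       +#####     ++++++++++++++++++++++++++++++
212 +++++++++++++++#############################++++++++#++++++++++++++++++++++
214 ++++++++++++++##############################################+++++++++++++++
```

```bash
python3 -m crank '[3,0,0,0,-6,0,230, 6,0,2,0,-12,0,230, 9,0,4,0,-18,0,230, 12,0,6,0,-24,0,230, 15.2,0,8.8,0,-30,0,230]' | tail -1
python3 -m crank '[0,0,0,0,0,7,230, 0,0,0,0,0,14,230, 0,0,0,0,0,21,230, 0,0,0,0,0,28,230, 0,0,0,0,0,35,230]' | tail -1
python3 -m crank '[0,0,0,0,0,7,230, 0,0,0,0,0,14,230, 0,0,0,0,0,21,230, 0,0,0,0,0,28,230, 0,0,0,0,0,35,230]' | tail -1
python3 -m crank '[0,0,0,0,0,7,230, 0,0,4,0,0,14,230, 0,0,8,0,0,20,230, 0,0,10,0,0,20,230, 0,0,10,0,0,20,160]' | tail -1
python3 -m crank '[0,0,0,0,0,0,120, 0,0,0,0,0,0,100, 0,0,0,0,0,-7,100, 0,0,0,0,0,-14,100, 0,0,0,0,0,-21,100]' | tail -2
python3 -m crank '[0,0,0,0,0,-7,100, 0,0,0,0,0,-14,100, 0,0,0,0,0,-21,100, 0,0,0,0,0,-28,100, 0,0,0,0,0,-35,100]' | tail -2
python3 -m crank '[0,0,0,0,0,-7,100, 0,0,0,0,0,-14,100, 0,0,0,0,0,-21,100, 0,0,0,0,0,-28,150, 0,0,0,0,0,-34,200]' | tail -2
python3 -m crank '[0,0,0,0,0,0,230, 0,0,0,0,0,0,230, 0,0,0,0,0,0,230, 0,0,-5,0,0,0,230, 0,0,-10,0,0,0,230]' 25 | tail -2
python3 -m crank '[-3.5,0,-1,0,6,0,230, -7,0,-1,0,12,0,230, -10.5,0,-1,0,18,0,230, -14,0,0,0,24,0,230, -17.5,0,0,0,30,0,230]' | tail -1
python3 -m crank '[0,0,0,0,0,0,230, 0,0,0,0,0,0,230, 0,0,0,0,0,0,230, 0,0,0,0,0,0,230, 0,0,0,0,0,0,230]' | tail -1
python3 -c "
from h import *
shot('w12')
go([.4735,.239,.135],180)
g=cv2.imread('pics/w12.png').astype(int)
for r in range(180,216): print(r,''.join('#' if (g[r,c,2]<1.25*g[r,c,0] and g[r,c].sum()>255) else ('+' if g[r,c,2]<1.25*g[r,c,0] else ('.' if g[r,c].sum()>190 else ' ')) for c in range(215,290)))
"
```

```text
grip_force: 25.0
grip_force: 25.0
grip_force: 25.0
grip_force: 0.0
grip_width: 0.0475
grip_force: 0.0
grip_width: 0.0532
grip_force: 0.0
grip_width: 0.0463
grip_force: 0.0
grip_width: 0.0159
grip_force: 25.0
grip_force: 25.0
grip_force: 25.0
[0.48916927 0.23971124 0.14403455] [[-0.866, 0.001, -0.499], [0.001, 1.0, 0.0], [0.499, -0.0, -0.866]] [ 0.198  0.758  1.409  0.099  1.489 -1.406]
t 25.73 pos [0.4893 0.2398 0.1441] xaz 179.95 q6 -1.406 f [ 0.5  0.2 -0.6] w 0.016 gf 25.0
shift [ 9.2 -0.8 15.8] turn [ 1.000e-02 -2.996e+01 -4.000e-02]
180 ...........................................................................
181 ...........................................................................
182 ...........................................................................
183 ...........................................................................
184 ...........................................................................
185 ...........................................................................
186 .........................................................................
[... 1622 characters left out ...]
#############################################+++++++++++++++
208 +++++++++++++++#############################################+++++++++++++++
209 +++++++++++++++############################################++++++++++++++++
210 +++++++++++++++############################################++++++++++++++++
211 +++++++++++++++############################################++++++++++++++++
212 +++++++++++++++############################################++++++++++++++++
213 +++++++++++++++############################################++++++++++++++++
214 +++++++++++++++############################################++++++++++++++++
215 +++++++++++++++############################################++++++++++++++++
```

```bash
python3 -m crank '[3,0,0,0,-6,0,230, 6,0,2,0,-12,0,230, 9,0,4,0,-18,0,230, 12,0,6,0,-24,0,230, 15.2,0,8.8,0,-30,0,230]' | tail -1
python3 -m crank '[0,0,0,0,0,0,230, 0,0,4,0,0,0,230, 0,0,8,0,0,0,230, 0,0,10,0,0,0,230, 0,0,10,0,0,0,230]' | tail -3
python3 -c "
from h import *
go([.473,.239,.135],180)"
python3 -m crank '[0,0,0,0,0,0,150, 0,0,0,0,0,0,110, 0,0,0,0,0,0,100, 0,0,-25,0,0,0,100, 0,0,-55,0,0,0,100]' | tail -2
python3 -m crank '[0,0,-20,0,0,0,100, 0,26,-25,0,0,0,100, 0,52,-25,0,0,1,100, -5,79,-25,0,0,2,100, -7,79,-15,0,0,3,100]' | tail -2
python3 -c "
from h import *
go([.4805,.3185,.134],176.8)"
```

```text
grip_force: 25.0
ft_force: [-9.5, -1.5, 28.5]
grip_width: 0.016
grip_force: 25.0
t 26.57 pos [0.4736 0.2399 0.1371] xaz 179.92 q6 -1.312 f [-9.5 -1.5 28.5] w 0.016 gf 25.0
shift [ 0.6 -0.9  2.1] turn [ 0.02 -0.07 -0.08]
grip_width: 0.0413
grip_force: 0.0
grip_width: 0.0529
grip_force: 0.0
t 27.4 pos [0.4827 0.3234 0.2051] xaz 177.01 q6 -1.123 f [0.9 1.2 0.2] w 0.0529 gf 0.0
shift [ 2.4 -5.4 71.1] turn [0.3  0.35 0.21]
```

```bash
python3 -m crank '[0,0,25,0,0,0,100, 0,0,50,0,0,0,100, 0,0,66,0,0,0,100, 0,0,71,0,0,0,100, 0,0,71,0,0,0,160]' | tail -1
python3 -m crank '[0,0,0,0,0,0,200, 0,0,0,0,0,0,230, 0,0,0,0,0,0,230, 0,0,0,0,0,0,230, 0,0,0,0,0,0,230]' 40 | tail -1
python3 -c "
from h import *
go([.4805,.3185,.134],176.8)"
python3 -m crank '[0,0,0,0,0,0,230, 0,0,-5,0,0,0,230, 0,0,-10,0,0,0,230, 0,0,-12,0,0,0,230, 0,0,-12,0,0,0,230]' 40 | tail -4
python3 -c "
from h import *
shot('w13')
g=cv2.imread('pics/w13.png').astype(int)
for r in range(176,214): print(r,''.join('#' if (g[r,c,2]<1.25*g[r,c,0] and g[r,c].sum()>255) else ('+' if g[r,c,2]<1.25*g[r,c,0] else ('.' if g[r,c].sum()>190 else ' ')) for c in range(215,290)))
"
```

```text
grip_force: 0.0
grip_force: 0.0
t 28.23 pos [0.4801 0.3188 0.1335] xaz 176.92 q6 -1.125 f [-0.3 -0.1 -0.8] w 0.0207 gf 0.0
shift [-0.4 -0.3 -0.5] turn [0.05 0.1  0.12]
tool_rot: [0.027, 1.0, 0.0, 0.001]
ft_force: [0.5, 0.1, -0.6]
grip_width: 0.0158
grip_force: 39.8
[0.48014074 0.31886575 0.14540443] [[-0.999, 0.054, 0.002], [0.054, 0.999, 0.001], [-0.002, 0.001, -1.0]] [ 0.392  0.598  1.649 -0.     0.892 -1.125]
176                                                       .....................
177 ++++++++                                        ...........................
178 ++++++++++++++++++++++++++                      ...........................
179 ++++++++++++++++++++++++++                  ..++++++++++...................
180 ++++++++++++++++++++++++++                  ..+++++++++++++++++++++++++++++
181 ++++++++++++++++++++++++++                   ++++++++++++++++++++++++++++++
182 ++++++++++++++++++++++++++             ...   +##############+++++++++++++++
183 ++++++++++++++++++++++++++             ..    +#############################
184 ++++++++++++++++++++++++++         .....
[... 1655 characters left out ...]
++++++++++         ######    +##############################
206 +++++++++++++++++++++++++         +#####    +##############################
207 +++++++++++++++++++++++++         +#####    ##########################+++++
208 +++++++++++++++++++++++++         ######    ##########+++++++++++++++++++++
209 +++++++++++++++++++++++++         +#####    ########+++++++++++++++++++++++
210 +++++++++++++++++++++++++         +#####    #######++++++++++++++++++++++++
211 +++++++++++++++++++++++++         ######    #####++++++++++++++++++++++++++
212 +++++++++++++++++++++++++         ######    +++++++++++++++++++++++++++++++
213 +++++++++++++++#############################################+++++++++++++++
```

```bash
python3 -m crank '[0,0,-30,0,0,0,230, 0,0,-60,0,0,0,230, 0,0,-90,0,0,0,230, 0,0,-100,0,0,0,230, 0,0,-100,0,0,0,230]' 40 | tail -2
python3 -c "
from h import *
from rig import robot
go([.4805,.3185,.134],176.8)
o=robot.get_obs(); Rm=R.from_quat(o['tool_rot']).as_matrix(); z=Rm[:,2]; x=Rm[:,0]
O=o['position']+.0335*z; H=O+.075*z
for n in('side','scene'):
    c=robot.camera(n); cv2.imwrite(f'pics/{n}E.png',c['pixels'][:,:,::-1])
    l=[proj(n,p).round(1).tolist() for p in(O,O+.05*z,H,H+.011*x-.003*z,H-.011*x-.003*z)]; print(n,l)
    g=c['pixels'].astype(int); u0,v0=int(l[2][0])-12,int(l[2][1])-14
    print(u0)
    for v in range(v0,v0+22): print(v,' '.join(('%3d'%(g[v,u].sum()//3)+('r' if g[v,u,0]>1.25*g[v,u,2] else '.')) for u in range(u0,u0+24)))
"
```

```text
grip_width: 0.0159
grip_force: 39.8
t 29.12 pos [0.4813 0.3194 0.2475] xaz 176.93 q6 -1.125 f [ 0.4  0.  -0.5] w 0.0159 gf 39.8
shift [  1.5  -1.3 113.5] turn [0.17 0.36 0.13]
side [[203.8, 111.6], [204.6, 123.2], [204.9, 128.8], [201.9, 128.6], [207.9, 127.6]]
192
114  79r 102. 126. 146. 148. 130.  97r  66r  70r  69r  71.  72.  71.  74.  72.  62.  63.  50r  44r  39r  43r  30r  29r  31r
115  69r  75r  91r 105. 110. 100.  74r  58r  52r  58r  59r  61.  67.  69.  58.  49r  42r  35r  37r  35r  26r  29r  37r  36r
116  59r  59r  60r  57r  60r  51r  50r  40r  41r  41r  33r  43r  62.  64.  52.  34r  26r  36r  33r  35r  33r  20r  26r  24r
117  46r  44r  39r  31r  39r  34r  34r  31r  31r  36r  36r  47r  61.  64.  47r  37r  34r  31r  27r  34r  31r  33r  39r  35r
118  37r  39r  34r  40r  39r  35r  28r  40r  33r  23r  26r  43r  59.  63.  50r  36r  27r  28r  36r  39r  46r  45r  46r  59r
119  35r  29r  31r  34r  29r  33r  36r  31r  34r  33r  29r  47r  56.  64.  56r  48r  47r  51r  63r  74r  78r  85r  84r  90r
120  34r  25r  23r  31r  31r  26r  34r  28r  37r  29r  40r  49r  58r  71r  78r  75r  85r  
[... 4012 characters left out ...]
  81.  86.  94r 103r 108r 106r 108r 107r 103r  97r  86r  82r  82r  84.  84.  82r
289  48.  46.  46.  45.  46.  48.  56r  66r  76r  82r  93r 104r 109r 107r 107r 109r 108r 104r  93r  86r  85.  86.  86.  87r
290  49.  47.  46.  48.  53r  59r  64r  67r  70r  74r  81r  95r 106r 108r 106r 104r 102r  97r  91.  87.  86.  87.  88.  91.
291  52.  49.  54r  59r  66r  69r  70r  70r  70r  68r  72r  82r  97r 105r 101r  97r  93r  89.  88.  87.  87.  87.  88.  90.
292  55.  60r  65r  70r  73r  74r  73r  71r  71r  70r  70r  76r  88r  97r  94r  90.  88.  88.  87.  87.  87.  87.  87.  87.
293  59r  67r  72r  74r  75r  75r  75r  73r  73r  73r  74r  77r  85.  90.  89.  87.  87.  87.  87.  87.  87.  87.  86.  86.
```

```bash
python3 -m crank '[0,0,-38,0,0,7,230, -10,-20,-45,0,0,14,230, -20,-60,-45,0,0,21,230, -30,-100,-45,0,0,28,230, -40,-140,-45,0,0,35,230]' 40 | tail -1
python3 -c "
from h import *
go([.535,-.005,.25],-9)"
```

```text
grip_force: 39.8
t 29.63 pos [0.5108 0.1754 0.2871] xaz 141.68 q6 -0.778 f [-0.6 -0.7 -1.3] w 0.0154 gf 39.8
shift [-130.9 -126.4   37.2] turn [ -0.29   0.19 150.68]
```

```bash
python3 -m crank '[-26,-25,7,0,0,7,230, -52,-50,14,0,0,14,230, -78,-75,21,0,0,21,230, -104,-100,28,0,0,28,230, -131,-126,37,0,0,35,230]' | tail -1
for i in 1 2 3; do python3 -m crank '[0,0,0,0,0,7,230, 0,0,0,0,0,14,230, 0,0,0,0,0,21,230, 0,0,0,0,0,28,230, 0,0,0,0,0,35,230]' | tail -1; done
python3 -m crank '[0,0,0,0,0,5,230, 0,0,0,0,0,10,230, 0,0,0,0,0,10.5,230, 0,0,0,0,0,10.5,230, 0,0,0,0,0,10.5,230]' | tail -1
python3 -c "
from h import *
from rig import robot
go([.535,-.005,.25],-9)
o=robot.get_obs(); Rm=R.from_quat(o['tool_rot']).as_matrix(); z=Rm[:,2]; x=Rm[:,0]
O=o['position']+.0335*z; H=O+.075*z
for n in('side','scene'):
    c=robot.camera(n); cv2.imwrite(f'pics/{n}F.png',c['pixels'][:,:,::-1])
    l=[proj(n,p).round(1).tolist() for p in(O,O+.05*z,H,H+.011*x-.003*z,H-.011*x-.003*z)]; print(n,l)
    g=c['pixels'].astype(int); u0,v0=int(l[2][0])-11,int(l[2][1])-12
    print(u0)
    for v in range(v0,v0+18): print(v,' '.join(('%3d'%(g[v,u].sum()//3)+('r' if g[v,u,0]>1.25*g[v,u,2] else '.')) for u in range(u0,u0+22)))
"
```

```text
grip_force: 39.8
grip_force: 39.8
grip_force: 39.8
grip_force: 39.8
grip_force: 39.8
t 31.72 pos [ 0.5368 -0.0031  0.2512] xaz -8.47 q6 1.504 f [ 0.1  1.1 -0.9] w 0.0156 gf 39.8
shift [-1.5  2.1  1.2] turn [-0.01  0.15  0.53]
side [[251.7, 166.9], [251.2, 178.7], [251.0, 184.4], [254.4, 183.3], [247.6, 184.2]]
240
172 125r 125r 127r 127r 129r 127r 127r 125r 128r 125r 116r 109r 112r 122r 124r 126r 127r 128r 130r 132r 132r 130r
173 131r 127r 128r 130r 127r 129r 127r 130r 131r 128r 122r 108r 116r 124r 124r 125r 125r 127r 129r 131r 133r 134r
174 129r 126r 127r 126r 127r 129r 133r 129r 128r 126r 119r 111r 117r 122r 123r 124r 126r 125r 130r 130r 130r 132r
175 130r 130r 128r 127r 127r 128r 128r 128r 128r 122r 113r 109r 118r 125r 123r 127r 128r 126r 130r 130r 131r 134r
176 132r 130r 125r 128r 127r 128r 128r 131r 127r 117r 112r 110r 119r 128r 125r 124r 126r 127r 128r 130r 132r 130r
177 132r 132r 130r 129r 128r 129r 129r 131r 128r 124r 112r 112r 125r 127r 129r 125r 130r 128r 124r 124r 130r 130r
178 136r 134r 131r 131r 126r 129r 126r 131r 128r 123r 111r 116r 122r 130r 131r 128r 122r 124r 126r 1
[... 2710 characters left out ...]
r 131r 132r 134r
193 132r 133r 132r 131r 130r 127r 124r 122r 119r 120r 119r 114r  99r  94. 102. 114r 118r 122r 126r 128r 131r 134r
194 133r 132r 132r 132r 131r 129r 126r 124r 121r 119r 116r 108r  98.  94.  98. 106r 114r 118r 122r 126r 129r 132r
195 133r 132r 131r 133r 132r 131r 128r 125r 121r 117r 112r 105.  96.  94.  95. 100. 108. 111r 112r 117r 121r 125r
196 135r 133r 131r 132r 132r 132r 130r 127r 122r 115r 109. 103.  96.  98.  99. 100. 104. 100.  92r  96r 101r 105r
197 136r 135r 133r 132r 132r 132r 130r 128r 121r 113r 107. 106. 105. 104. 101.  99.  96.  84.  75.  75.  78.  80.
198 137r 136r 134r 132r 131r 131r 129r 125r 119r 111. 108. 106. 105. 101.  89.  83.  79.  71.  65.  64.  65.  65.
```

Run:
```python
from h import *
mount=np.array([[0.0008,-0.9611,-0.2762,0.0772],[1,0.0007,0.0005,0.0004],[-0.0003,-0.2762,0.9611,-0.1364],[0,0,0,1]])
K,_=cam(0,'pics/w13.npz')
d=mount[:3,:3]@np.linalg.solve(K,[252,199.5,1]); 
for z in (.107,.1085,.110): print('heel tool xy mm', ((mount[:3,3]+d*(z-mount[2,3])/d[2])*1e3).round(1))
# collar underside front edge row 213 at x=+15 ?
d=mount[:3,:3]@np.linalg.solve(K,[252,213,1]); t=(.015-mount[0,3])/d[0]; print('collar front edge tool', ((mount[:3,3]+d*t)*1e3).round(1))
def w(n,x,y,s,u,z): return W(n,(x+(u[0]+.5)/s-.5,y+(u[1]+.5)/s-.5),z).round(4)
for nm,n,x,y,s,pts in(('w1c','w1',162,120,4,dict(A=((293,278),.0253),B=((320,350),.0253),hub=((410,270),.0135),kA=((338,168),.028),kB=((436,413),.028))),
 ('w2c','w2',196,77,10,dict(A=((330,210),.0253),B=((405,432),.0253),hub=((665,220),.0135),kB=((745,600),.028))),
 ('w3c','w3',203,115,10,dict(A=((295,285),.0253),B=((370,443),.0253),hub=((612,220),.0135),kB=((678,592),.028)))):
    print(nm,{k:w(n,x,y,s,u,z)[:2].tolist() for k,(u,z) in pts.items()})
```

```text
heel tool xy mm [ -0.3   0.7 107. ]
heel tool xy mm [ -0.8   0.7 108.5]
heel tool xy mm [ -1.2   0.7 110. ]
collar front edge tool [15.   0.6 30.3]
w1c {'A': [0.494, -0.0016], 'B': [0.4999, -0.0186], 'hub': [0.5205, -0.0028], 'kA': [0.5044, 0.0237], 'kB': [0.5265, -0.0328]}
w2c {'A': [0.4942, -0.002], 'B': [0.4997, -0.0185], 'hub': [0.5203, -0.0022], 'kB': [0.5263, -0.0312]}
w3c {'A': [0.4944, -0.0019], 'B': [0.5, -0.018], 'hub': [0.5207, -0.0033], 'kB': [0.527, -0.0325]}
```

```bash
python3 -c "
from h import *
go([.5124,.0002,.185],-12)"
```

```text
t 31.82 pos [ 0.5372 -0.0032  0.2518] xaz -8.51 q6 1.505 f [-0.1  0.3 -0.7] w 0.0158 gf 39.8
shift [-25.    0.3  66.9] turn [-0.01  0.07  3.49]
```

```bash
python3 -m crank '[-12,0,20,0,0,2,230, -25,0.3,40,0,0,3.5,230, -25,0.3,60,0,0,3.5,230, -25,0.3,67,0,0,3.5,230, -25,0.3,67,0,0,3.5,230]' 45 | tail -1
python3 -m crank '[0,0,0,0,0,0,230, 0,0,0,0,0,0,230, 0,0,0,0,0,0,230, 0,0,0,0,0,0,230, 0,0,0,0,0,0,230]' 45 | tail -1
python3 -c "
from h import *
go([.5124,.0002,.1255],-12)"
```

```text
grip_force: 44.8
grip_force: 44.8
t 32.65 pos [5.134e-01 1.000e-04 1.863e-01] xaz -12.07 q6 1.563 f [-0.3  0.7 -0.3] w 0.0159 gf 44.8
shift [-1.1  0.1 60.8] turn [-0.   -0.11 -0.07]
```

```bash
python3 -m crank '[-0.5,0,15,0,0,0,230, -1,0,30,0,0,0,230, -1,0,42,0,0,0,230, -1,0,50,0,0,0,230, -1,0,52,0,0,0,230]' 45 | tail -1
python3 -c "
from h import *
go([.5124,.0002,.1255],-12)"
python3 -m crank '[0,0,3,0,0,0,230, 0,0,5,0,0,0,230, 0,0,7,0,0,0,230, 0,0,8,0,0,0,230, 0,0,8,0,0,0,230]' 45 | tail -1
python3 -c "
from h import *
go([.5051,.0017,.1255],-12)"
```

```text
grip_force: 44.8
t 33.07 pos [5.113e-01 4.000e-04 1.326e-01] xaz -12.07 q6 1.564 f [-1.2  0.3 -0.1] w 0.0156 gf 44.8
shift [1.1 0.  7.1] turn [-0.    0.1  -0.07]
grip_force: 44.8
t 33.48 pos [5.119e-01 4.000e-04 1.257e-01] xaz -12.07 q6 1.564 f [ 0. -0. -1.] w 0.0159 gf 44.8
shift [-6.9  0.1  0.2] turn [-0.   -0.02 -0.07]
```

```bash
python3 -m crank '[-1.5,0,0,0,0,0,230, -3,0,0,0,0,0,230, -5,0,0,0,0,0,230, -7,0,0,0,0,0,230, -7,0,0,0,0,0,230]' 45 | tail -1
python3 -c "
from h import *
go([.5051,.0017,.1255],-12)"
```

```text
grip_force: 44.8
t 33.9 pos [0.5042 0.0021 0.1255] xaz -12.07 q6 1.563 f [ 0.1 -0.6 -0.7] w 0.0157 gf 44.8
shift [0.9 0.2 0. ] turn [-0.    0.05 -0.07]
```

```bash
python3 -m crank '[0,0,-1,0,0,0,230, 0,0,-2,0,0,0,230, 0,0,-3,0,0,0,230, 0,0,-4,0,0,0,230, 0,0,-5,0,0,0,230]' 45 | tail -3
python3 -m crank '[0,0,-1,0,0,0,230, 0,0,-2,0,0,0,230, 0,0,-3,0,0,0,230, 0,0,-4,0,0,0,230, 0,0,-5,0,0,0,230]' 45 | tail -3
python3 -c "
from h import *
go([.5051,.0017,.1255],-12)"
```

```text
ft_force: [0.2, -1.3, -5.3]
grip_width: 0.0157
grip_force: 44.8
ft_force: [-0.6, 0.8, -0.4]
grip_width: 0.0158
grip_force: 44.8
t 34.73 pos [0.5051 0.0019 0.136 ] xaz -12.09 q6 1.563 f [-0.6  0.8 -0.4] w 0.0158 gf 44.8
shift [ 0.   0.2 10.5] turn [-0.02 -0.03 -0.09]
```

```bash
for i in 1 2; do python3 -m crank '[0,0,-2.5,0,0,0,230, 0,0,-5,0,0,0,230, 0,0,-7.5,0,0,0,230, 0,0,-10,0,0,0,230, 0,0,-12.5,0,0,0,230]' 45 | grep ft_; done
python3 -c "
from h import *
go([.5051,.0017,.1255],-12)
shot('w14')
g=cv2.imread('pics/w14.png').astype(int)
for r in range(150,225,2): print(r,''.join('#' if (g[r,c].sum()>330) else ('+' if g[r,c].sum()>210 else ('g' if g[r,c,1]>1.15*g[r,c,2] else ' ')) for c in range(195,310,1)))
"
```

```text
ft_force: [-0.0, -0.8, -1.1]
ft_force: [-1.0, -0.2, -1.0]
t 35.57 pos [0.505  0.0018 0.1608] xaz -12.08 q6 1.563 f [-1.  -0.2 -1. ] w 0.0157 gf 44.8
shift [ 0.2  0.1 35.3] turn [-0.   -0.01 -0.08]
[0.50496247 0.00182533 0.16079256] [[0.978, -0.209, 0.0], [-0.209, -0.978, 0.0], [0.0, -0.0, -1.0]] [-0.218  0.499  1.815  0.     0.827  1.563]
150 +++++++g++++++++ggg++++++++++++++g###############################################++###+++++++++++++++++++++++++++g+
152 +++++gg++++++++ggg++++++++++++g#######################+++++++gg+++######################++++++++++++++++++++++gg##+
154 ++++g++++g+++gggg+++++++++++++###################++g++++++++++++++++g++#######+#######+##+g++++++++++++++++++######
156 ++++++++++++gggg+++++++++++g+#################+gg++gggg          g+++++gg+#############+##+g+++++++++++++++++###+++
158 ++++++++++gggg++++++++++++g################+++++++                   g+++gg+#######+########+++++++++++++++++++++++
160 ++++++g++++gg+++++++++++++################+g++gg                       g++++gg#####+##+++++++++++++++++++++++++++++
162 +++++++++gggg+++++++++++g##########
[... 3100 characters left out ...]
+ ++++++ gggggggggg++++++++++++++++++++++++++++++++++++++++++++++gggggggggggg++++++++###############
216            + ++++ +   + + gggggggg+#####+#+##+########+##+++#+##+++++++++++++++#+gggggggg     ++++++###############
218 ######++#####+ +####+  +##+ggggggg+#######+++++##++#+#+####++###+##+#+###+######+ggggg###+    +##+ ################
220 ############################+ggg     ########################################+    g ###############################
222 #############################+ g g           +#+#++#++++++++#+###+###+            gg+##############################
224 #############################+               +#######################+         g   g ##############################
```

```bash
for i in 1 2 3; do python3 -m crank '[0,0,-3.5,0,0,0,230, 0,0,-7,0,0,0,230, 0,0,-10.5,0,0,0,230, 0,0,-14,0,0,0,230, 0,0,-17.5,0,0,0,230]' 45 | grep ft_; done
python3 -c "
from h import *
from rig import robot
go([.5051,.0017,.1255],-12)
o=robot.get_obs(); Rm=R.from_quat(o['tool_rot']).as_matrix(); z=Rm[:,2]; x=Rm[:,0]
H=o['position']+.1085*z
for n in('side','scene'):
    c=robot.camera(n); cv2.imwrite(f'pics/{n}G.png',c['pixels'][:,:,::-1])
    l=[proj(n,p).round(1).tolist() for p in(H-.04*z,H,H-.010*x,H-.010*x+.05*z)]; print(n,l)
    b=cv2.imread(f'pics/{n}F.png').astype(int); g=c['pixels'][:,:,::-1].astype(int); D=np.abs(g-b).sum(2)
    u0,v0=int(l[1][0])-28,int(l[1][1])-12
    for v in range(v0,v0+44): print(v,''.join(('#' if g[v,u,2]<1.25*g[v,u,0] else 'o') if D[v,u]>60 else ('+' if g[v,u,2]<1.25*g[v,u,0] else '.') for u in range(u0,u0+60)))
"
```

```text
ft_force: [-0.4, 0.3, -1.5]
ft_force: [-0.2, -0.2, -1.6]
ft_force: [1.0, -0.2, -1.4]
t 36.87 pos [0.5049 0.0018 0.2134] xaz -12.07 q6 1.563 f [ 1.  -0.2 -1.4] w 0.0157 gf 44.8
shift [ 0.2  0.1 87.9] turn [-0.   -0.01 -0.07]
side [[241.1, 185.2], [241.0, 194.0], [237.9, 194.3], [237.8, 204.9]]
182 ...........................o................................
183 ............................................................
184 .....................................o......................
185 .........................o..................................
186 ............................................................
187 ............................................................
188 ..o......................o..................................
189 oo..........................................................
190 ..o.........................................................
191 ...o......................o+................................
192 o........................o##.o............................oo
193 ........................oo##..............................oo
194 o.o.o.................
[... 4284 characters left out ...]
+++++++++++++#++++++##+++++++++++++++++..........o
219 ++++++++++++++++++++++++++++++++++++++++++++++++............
220 +++++++++++++++++++++++++++++++++++++++++++++++.............
221 +++++++++++++++++++++++++++++++++++++++++++++++.............
222 ++++++++++++++++++++++++++++++++++++++++++++++..............
223 +++++++++++++++++++++++++++++++++++++++++++++...............
224 ++++++++++++++++++++++++++++++++++++++++++++................
225 ++++++++++++++++++++++++++++++++++++++++++++................
226 +++++++++++++++++++++++++++++++++++++++++++.................
227 .+++++++++++++++++++++++++++++++++++++++++..................
228 ..+++++++++++++++++++++++++++++++++++++++...................
```

```bash
python3 -m crank '[0,0,-10,0,0,0,230, 0,0,-22,0,0,0,230, 0,0,-34,0,0,0,230, 0,0,-40,0,0,0,230, 0,0,-40,0,0,0,230]' 45 | grep ft_
python3 - <<'E'
from h import *
go([.474,-.262,.25],-12)
# empty tray from colour blobs in clean views
for n,f,box in(('side','pics/side1.png',(205,240,290,315)),('scene','pics/scene1.png',(195,115,265,180))):
    im=cv2.imread(f); hsv=cv2.cvtColor(im,cv2.COLOR_BGR2HSV).astype(int); x0,y0,x1,y1=box
    R_=im[...,2].astype(int);G=im[...,1].astype(int)
    print(n,'tray px',im[281,252] if n=='side' else im[147,227], 'bench', im[310,215] if n=='side' else im[170,250])
    m=np.zeros(im.shape[:2],np.uint8); m[y0:y1,x0:x1]=((G>0.72*R_)&(R_>110))[y0:y1,x0:x1]
    k,lab,st,ce=cv2.connectedComponentsWithStats(m); i=1+np.argmax(st[1:,4]); 
    pts=np.argwhere(lab==i)[:,::-1].astype(np.float32); q=cv2.boxPoints(cv2.minAreaRect(pts)); print(st[i],q.round(1).tolist())
    h=cv2.convexHull(pts); ap=cv2.approxPolyDP(h,4,True)[:,0]; w=np.array([plane(n,p,.026)[:2] for p in ap]); print(ap.tolist(),w.round(3).tolist(), 'mid',((w.max(0)+w.min(0))/2).round(4))
E
```

```text
ft_force: [0.9, 0.1, -1.4]
t 37.38 pos [0.5058 0.0017 0.2542] xaz -12.07 q6 1.563 f [ 0.9  0.1 -1.4] w 0.0159 gf 44.8
shift [ 24.  264.5   4.3] turn [-0.   -0.18 -0.07]
side tray px [135 185 213] bench [ 74 118 165]
[ 205  240   85   75 3315] [[199.8000030517578, 249.6999969482422], [288.6000061035156, 237.89999389648438], [297.6000061035156, 306.20001220703125], [208.8000030517578, 318.0]]
[[289.0, 292.0], [239.0, 314.0], [220.0, 314.0], [205.0, 289.0], [205.0, 249.0], [289.0, 241.0]] [[0.529, -0.34], [0.37, -0.358], [0.321, -0.34], [0.305, -0.25], [0.347, -0.112], [0.605, -0.17]] mid [ 0.4548 -0.2351]
scene tray px [144 206 236] bench [ 77 117 171]
[ 203  126   54   46 1362] [[201.39999389648438, 142.5], [240.60000610351562, 120.0999984741211], [259.1000061035156, 152.39999389648438], [219.89999389648438, 174.8000030517578]]
[[256.0, 154.0], [225.0, 171.0], [203.0, 142.0], [235.0, 126.0], [256.0, 147.0]] [[0.394, -0.183], [0.509, -0.18], [0.506, -0.319], [0.384, -0.322], [0.378, -0.207]] mid [ 0.4434 -0.251 ]
```

```bash
python3 -m crank '[1.5,12,0,0,0,0,230, 4,36,0,0,0,0,230, 7,68,0,0,0,0,230, 10.5,104,0,0,0,0,230, 14,140,0,0,0,0,230]' 45 | grep ft_
python3 -m crank '[3.5,36,0,0,0,0,230, 7,70,5,0,0,0,230, 10,100,12,0,0,0,230, 12,118,20,0,0,0,230, 12.7,126.8,30,0,0,0,230]' 45 | grep ft_
python3 -m crank '[0,0,8,0,0,0,230, 0,0,14,0,0,0,230, 0,0,20,0,0,0,230, 0,0,25,0,0,0,230, 0,0,25,0,0,0,230]' 45 | grep ft_
python3 - <<'E'
from h import *
from rig import robot
go([.4762,-.2648,.167],-12)
o=robot.get_obs(); Rm=R.from_quat(o['tool_rot']).as_matrix(); z=Rm[:,2]; x=Rm[:,0]
H=o['position']+.1085*z
for n in('side',):
    c=robot.camera(n); cv2.imwrite(f'pics/{n}H.png',c['pixels'][:,:,::-1])
    l=[proj(n,p).round(1).tolist() for p in(H-.04*z,H,H-.010*x,H-.0045*x+.05*z,[.4455,-.259,.006])]; print(n,l)
    b=cv2.imread('pics/side1.png').astype(int); g=c['pixels'][:,:,::-1].astype(int); D=np.abs(g-b).sum(2)
    u0,v0=int(l[1][0])-30,int(l[1][1])-14
    for v in range(v0,v0+34): print(v,''.join(('#' if g[v,u,2]<1.25*g[v,u,0] else 'o') if D[v,u]>50 else ('+' if g[v,u,2]<1.25*g[v,u,0] else '.') for u in range(u0,u0+56)))
E
```

```text
ft_force: [0.6, 0.2, -2.5]
ft_force: [-0.2, -0.5, -1.0]
ft_force: [0.0, -0.6, -1.8]
t 38.63 pos [ 0.4749 -0.2628  0.1969] xaz -11.97 q6 1.068 f [ 0.  -0.6 -1.8] w 0.0158 gf 44.8
shift [ 1.8  1.7 29.9] turn [-0.08  0.13  0.03]
side [[263.1, 255.1], [262.4, 263.5], [259.0, 263.9], [260.1, 273.7], [251.6, 281.6]]
249 ...oooooooooooooooooooooo#############################oo
250 ..oooooooooooooooooooooooo############################oo
251 ..oooooooooooooooooooooooo#################o##o#######oo
252 .ooooooooooooooooooooooooo###########o##o######oo####oo.
253 .ooooooooooooooooooooooooo#########oo##oo#o###o#####ooo.
254 .ooooooooooooooooooooooooo##############oooooooooooooooo
255 oooooooooooooooooooooooooo######oooooooooooooooooooooooo
256 ooooooooooooooooooooooooooooo##oooooooooooooo...oooooooo
257 ooooooooooooooooooooooooooooooooooooooooooooo..ooooooooo
258 oooooooooooooooooooooooooooooooooooooooooooooooooooooooo
259 ...ooooooooooooooooooooooooooooooooooooooooooooooooooooo
260 ....ooooooooooooooooooooooo.+ooooooooooooooooooooooooooo
261 .......ooooooooooooooooooo+##+#ooooooooooooooooooooo
[... 585 characters left out ...]
#####oooooooooooooooooooooo#o
272 ...........................#####oooooooooooooooooooooooo
273 ...........................#####oooooooooooooooooo.ooooo
274 ...........................o####oooooooooooooooooo.ooooo
275 ............................###ooooooooooooooooooooooooo
276 ............................###oooooooooooooooooooo.oooo
277 ............................o##o..oooooooooooooooooooooo
278 ............................oooo..ooo.ooooooooooooooo.oo
279 .............................ooo..oooo.oooooooooooooo..o
280 .............................ooo...oo..ooooooooooooooo.o
281 ..............................oo....o...oooooooooooooooo
282 ..............................oo.........ooooooooooooooo
```

```bash
python3 -m crank '[0,0,8,0,0,0,230, 1,1,16,0,0,0,230, 1.5,1.5,24,0,0,0,230, 1.5,1.5,29,0,0,0,230, 1.5,1.5,31,0,0,0,230]' 45 | grep ft_
python3 -m crank '[0,0,1,0,0,0,230, 0,0,2,0,0,0,230, -3,0,3,0,0,0,230, -6,0,3.5,0,0,0,230, -10,0,4,0,0,0,230]' 45 | grep ft_
python3 -c "
from h import *
go([.4455,-.259,.12],-12)"
```

```text
ft_force: [-0.8, -0.4, -0.5]
ft_force: [-0.7, -0.4, -1.0]
t 39.52 pos [ 0.4665 -0.2644  0.1632] xaz -12.07 q6 1.057 f [-0.7 -0.4 -1. ] w 0.0157 gf 44.8
shift [-21.7  -0.9  43.2] turn [ 0.01 -0.03 -0.07]
```

```bash
python3 -m crank '[-4,0,1.7,0,0,0,230, -8,0,3,0,0,0,230, -12,0,4.7,0,0,0,230, -16,0,6.8,0,0,0,230, -20,0,9.3,0,0,0,230]' 45 | grep ft_
python3 - <<'E'
from h import *
from rig import robot
go([.4455,-.259,.12],-12)
o=robot.get_obs(); Rm=R.from_quat(o['tool_rot']).as_matrix(); z=Rm[:,2]; x=Rm[:,0]
H=o['position']+.1085*z; c=robot.camera('side'); cv2.imwrite('pics/sideI.png',c['pixels'][:,:,::-1])
print([proj('side',p).round(1).tolist() for p in(H,H-.0045*x,[.471,-.264,.008],[.499,-.264,.008])])
g=c['pixels'][:,:,::-1].astype(int)
for v in range(266,296): print(v,' '.join('%3d'%(g[v,u].sum()//3) for u in range(240,272)))
E
```

```text
ft_force: [0.7, 0.4, -0.5]
t 39.93 pos [ 0.4467 -0.2601  0.1536] xaz -12.08 q6 1.038 f [ 0.7  0.4 -0.5] w 0.0156 gf 44.8
shift [-1.4 -0.8 33.6] turn [ 0.   -0.02 -0.08]
[[252.5, 274.2], [251.0, 274.4], [260.3, 280.1], [269.0, 277.4]]
266 110 106  98  93  76  60  32  11  36  28  24  26  18  10  21   5  21  17  20  22  10   9   9  21  18  17  22  23  27  29  28  39
267  95  94 100  98  84  64  36  27  35  34  19  24  22  24  16  27  24  28  31  31  35  34  39  39  42  35  50  56  55  56  58  60
268 101 105 117 124 120 101  61  42  44  48  46  36  28  36  49  47  53  59  64  67  77  78  85  72  70  70  74  88  84  84  78  80
269 130 139 151 155 157 139 105  83  86  93  95  94  74  69  80  88  89  91 101 106 113 110 109 108  96  87  86  99 103  97  92  86
270 158 160 161 168 165 152 138 123 132 143 143 141 110 100 110 116 117 121 119 121 120 122 120 118 110  97  93  98 105 104  95  91
271 164 164 158 156 160 152 146 148 158 160 163 152 128 108 115 117 125 126 126 123 124 120 120 118 114 103  93  93 104 107  99  86
272 162 157 152 149 150 150 151 153 155 158 161 148 124 103 107 113 121 12
[... 2393 characters left out ...]
 122 119 122 125 128 127 130 148 169 174
291 169 174 172 167 166 168 166 166 166 167 163 160 157 158 163 168 169 169 174 172 159 135 125 125 129 137 133 126 130 149 162 163
292 169 172 173 168 169 168 168 167 167 167 167 165 157 156 162 165 167 169 170 171 165 145 125 127 139 148 138 126 119 128 133 128
293 168 171 170 175 169 168 168 167 169 165 168 165 160 155 159 165 167 168 172 173 174 157 137 126 138 140 129 114 106 107 108 106
294 168 170 172 170 172 166 165 168 166 167 167 166 161 160 160 164 166 170 170 171 165 156 136 123 116 119 112 104 102 103 102 103
295 167 169 174 173 170 169 168 167 168 168 168 167 167 165 164 167 167 166 159 153 147 136 121 105 104 100 101  98  97  94  96  96
```

Run:
```python
from h import *
from rig import robot
shot('w15')
o=robot.get_obs(); Rm=R.from_quat(o['tool_rot']).as_matrix(); z=Rm[:,2]; x=Rm[:,0]; y=Rm[:,1]
H=o['position']+.1085*z
for k,p in dict(heel=H,foot=H-.011*x-.003*z,Ct=[.4455,-.259,.006]).items(): print(k,PW('w15',p).round())
g=cv2.imread('pics/w15.png').astype(int)
def ch(p):
    b,gg,r=p; 
    return '#' if r<1.2*b else ('+' if r<1.4*b else '.')
for v in range(120,232,2): print(v,''.join(ch(g[v,u]) for u in range(180,330)))
```

```text
[ 0.44552868 -0.25938933  0.15301573] [[0.978, -0.209, -0.002], [-0.209, -0.978, 0.002], [-0.002, -0.001, -1.0]] [-0.744  0.524  1.794 -0.     0.826  1.038]
heel [253. 197.]
foot [253. 209.]
Ct [253. 187.]
120 ......................................................................................................................................................
122 ......................................................................................................................................................
124 ......................................................................................................................+++.............................
126 .....................................................................................................................+.+++............................
128 .....................................................................................................................++.++............................
130 ...................................................................................................................
[... 7085 characters left out ...]
############################....................................................
224 .............................................+###########+##################################+###+##...................................................
226 .............................................#################++..+++++++++++++++#################+#..................................................
228 ............................+.+..............#####.#########.........................###############+..................................+..............
230 ###################################+........################.........................################........#########################################
```

```bash
python3 -m crank '[0,0,-15,0,0,0,230, 0,0,-50,0,0,-5,230, 0,0,-88,0,0,-12,230, 0,0,-120,0,0,-19,230, 0,0,-135,0,0,-26,230]' 45 | grep ft_
python3 - <<'E'
from h import *
for u,v in((246,180),(246,228),(222,204),(274,204),(248,204)): print(u,v,W('w15',(u,v),.0083).round(4))
go([.480,.319,.29],177)
E
```

```text
ft_force: [0.3, -0.8, -1.0]
246 180 [ 0.4546 -0.2534  0.0083]
246 228 [ 0.4013 -0.2417  0.0083]
222 204 [ 0.434  -0.2224  0.0083]
274 204 [ 0.4223 -0.2772  0.0083]
248 204 [ 0.4282 -0.2498  0.0083]
t 40.45 pos [ 0.4488 -0.2615  0.2932] xaz 14.28 q6 0.578 f [ 0.3 -0.8 -1. ] w 0.0157 gf 44.8
shift [ 1.734e+02 -5.549e+02  3.000e-01] turn [   0.46    0.48 -162.72]
```

```bash
python3 -m crank '[11,-35,0,0,0,-7,230, 22,-72,0,0,0,-14,230, 33,-109,0,0,0,-21,230, 45,-147,0,0,0,-28,230, 57,-185,0,0,0,-35,230]' 45 | grep ft_
python3 -c "
from h import *
go([.480,.319,.29],177)"
```

```text
ft_force: [1.0, -0.0, 0.4]
t 40.87 pos [ 0.4577 -0.0653  0.2889] xaz 49.21 q6 0.327 f [ 1.  -0.   0.4] w 0.0153 gf 44.8
shift [ 305.6 -234.2   -1.1] turn [ 5.0000e-02  2.0000e-02 -1.2779e+02]
```

Run:
```python
from h import *
from rig import robot
c=robot.camera('side')['pixels'][:,:,::-1]; cv2.imwrite('pics/sideJ.png',c); g=c.astype(int)
p=proj('side',[.428,-.25,.008]); print(p)
for v in range(264,300,1): print(v,''.join('#' if g[v,u,2]<1.3*g[v,u,0] else '.' for u in range(225,282)))
```

```text
[245.06141791 280.42722283]
264 .........................................................
265 .........................................................
266 .........................................................
267 .........................................................
268 .........................................................
269 .........................................................
270 .........................................................
271 .........................................................
272 .........................................................
273 ...................#.##..................................
274 ................##########...............................
275 ..............###......####..............................
276 .............##..........###.............................
277 ............##.............##............................
278 ............##..............##...........................
279 ...........##...............##...........................
280 ...........##...............##...........................
281 ...........##.
[... 459 characters left out ...]
..................
289 ...................####..................................
290 .........................................................
291 .........................................................
292 .........................................................
293 .........................................................
294 .........................................................
295 .........................................................
296 .........................................................
297 .........................................................
298 .........................................................
299 .........................................................
```

```bash
python3 -m crank '[30,-23,0,0,0,-7,230, 60,-46,0,0,0,-14,230, 90,-69,0,0,0,-21,230, 120,-92,0,0,0,-28,230, 150,-115,0,0,0,-35,230]' 45 | grep ft_
python3 -c "
from h import *
go([.480,.319,.29],177)"
```

```text
ft_force: [0.9, -0.9, -1.6]
t 41.33 pos [0.4697 0.1234 0.2889] xaz 84.23 q6 0.127 f [ 0.9 -0.9 -1.6] w 0.0155 gf 44.8
shift [195.7  -9.4  -1.1] turn [ 4.000e-02  3.000e-02 -9.277e+01]
```

```bash
python3 -m crank '[39,-2,-4,0,0,-7,230, 78,-4,-4,0,0,-14,230, 117,-6,-4,0,0,-21,230, 156,-8,-4,0,0,-28,230, 190,-9,-4,0,0,-35,230]' 45 | grep ft_
python3 -m crank '[0,0,0,0,0,-7,230, 0,0,0,0,0,-14,230, 0,0,0,0,0,-21,230, 0,0,0,0,0,-28,230, 0,0,0,0,0,-35,230]' 45 | grep ft_
python3 -m crank '[0,0,0,0,0,-7,230, 0,0,0,0,0,-14,230, 0,0,0,0,0,-21,230, 0,0,0,0,0,-22.7,230, 0,0,0,0,0,-22.7,230]' 45 | grep ft_
python3 -m crank '[0,0,0,0,0,0,230, 0,0,0,0,0,0,230, 0,0,0,0,0,0,230, 0,0,0,0,0,0,230, 0,0,0,0,0,0,230]' 45 | grep ft_
python3 -c "
from h import *
go([.4801,.3188,.245],177)"
```

```text
ft_force: [0.2, 0.6, -1.0]
ft_force: [-0.1, -0.8, -0.8]
ft_force: [-0.7, 0.1, -1.8]
ft_force: [-0.5, 0.2, -1.0]
t 43.0 pos [0.4809 0.3116 0.2927] xaz 176.61 q6 -1.132 f [-0.5  0.2 -1. ] w 0.016 gf 44.8
shift [ 1.2  7.1 47.7] turn [ 0.    0.01 -0.39]
```

```bash
python3 -m crank '[1,4,0,0,0,0,230, 1.2,7.1,0,0,0,0,230, 1.2,7.1,20,0,0,-0.3,230, 1.2,7.1,40,0,0,-0.3,230, 1.2,7.1,46,0,0,-0.3,230]' 45 | grep ft_
python3 -m crank '[0,0,0,0,0,0,230, 0,0,0,0,0,0,230, 0,0,0,0,0,0,230, 0,0,0,0,0,0,230, 0,0,0,0,0,0,230]' 45 | grep ft_
python3 -c "
from h import *
go([.4801,.3188,.1345],177)"
```

```text
ft_force: [-1.0, -0.2, -1.8]
ft_force: [-0.0, 0.2, -0.6]
t 43.83 pos [0.4807 0.3191 0.2478] xaz 176.92 q6 -1.125 f [-0.   0.2 -0.6] w 0.0158 gf 44.8
shift [  0.8  -0.4 113.3] turn [ 0.05  0.12 -0.08]
```

```bash
python3 -m crank '[0.5,0,12,0,0,0,230, 0.5,0,26,0,0,0,230, 0.5,0,40,0,0,0,230, 0.5,0,54,0,0,0,230, 0.5,0,66,0,0,0,230]' 45 | grep ft_
python3 -m crank '[0,0,12,0,0,0,230, 0,0,24,0,0,0,230, 0,0,34,0,0,0,230, 0,0,41,0,0,0,230, 0,0,43,0,0,0,230]' 45 | grep ft_
python3 -m crank '[0,0,1,0,0,0,230, 0,0,2.5,0,0,0,230, 0,0,4,0,0,0,230, 0,0,4.5,0,0,0,230, 0,0,4.5,0,0,0,230]' 45 | grep ft_
python3 -c "
from h import *
go([.4801,.3188,.1335],177)"
```

```text
ft_force: [-0.7, 0.6, -1.2]
ft_force: [-0.6, 0.1, 0.0]
ft_force: [-0.2, 0.2, -0.0]
t 45.08 pos [0.4798 0.3189 0.1335] xaz 176.93 q6 -1.124 f [-0.2  0.2 -0. ] w 0.0156 gf 44.8
shift [-0.3 -0.1  0. ] turn [ 0.02  0.03 -0.07]
```

```bash
python3 -m crank '[0,0,0.7,0,0,0,230, 0,0,0.7,0,0,0,200, 0,0,0.7,0,0,0,160, 0,0,0.7,0,0,0,120, 0,0,0.7,0,0,0,100]' 20 | grep -E 'ft_|width'
python3 -m crank '[0,0,0,0,0,0,100, 0,0,0,0,0,0,100, 0,0,0,0,0,0,100, 0,0,-10,0,0,0,100, 0,0,-25,0,0,0,100]' 20 | grep -E 'ft_|width'
python3 -m crank '[0,0,-30,0,0,0,100, 0,0,-60,0,0,0,100, 0,0,-90,0,0,0,100, 0,0,-90,0,0,0,100, 0,0,-90,0,0,0,100]' 20 | grep -E 'ft_|width'
python3 - <<'E'
from h import *
shot('w16'); g=cv2.imread('pics/w16.png').astype(int)
for k,p in dict(Qtop=[.4801,.3188,.155],Ptop=[.473,.239,.155],Qcol=[.4801,.3188,.105]).items(): print(k,PW('w16',p).round())
for v in range(120,250,4): print(v,''.join('H' if (g[v,u,2]>1.4*g[v,u,0] and g[v,u,1]>.72*g[v,u,2] and g[v,u].sum()>300) else('#' if g[v,u].sum()>480 else('+' if g[v,u,2]<1.25*g[v,u,0] else '.')) for u in range(160,345,2)))
from rig import robot
c=robot.camera('side')['pixels'][:,:,::-1].astype(int)
for v in range(272,291,3): print(v,''.join('#' if c[v,u,2]<1.3*c[v,u,0] else '.' for u in range(225,282)))
E
```

```text
ft_force: [0.1, -0.2, -0.3]
grip_width: 0.0316
ft_force: [1.0, -0.1, 0.0]
grip_width: 0.052
ft_force: [-1.2, -0.0, -0.3]
grip_width: 0.053
[0.48075166 0.31937428 0.25033515] [[-0.999, 0.054, 0.005], [0.054, 0.999, 0.002], [-0.005, 0.003, -1.0]] [ 0.393  0.457  1.556 -0.     1.122 -1.124]
Qtop [249. 200.]
Ptop [158. 197.]
Qcol [249. 185.]
120 .......................................####HHHHHHHHH###HH###.................................
124 ....................................#HH......................................................
128 ................................#######......................................................
132 ............................###########...#..................................................
136 ...............................########......................................................
140 ................................................................................#############
144 ....................................................................#.....#########.#........
148 ......................................................................
[... 2207 characters left out ...]
+++.........................................++++++++++++++.HHHH#HH#.++
244 ..#####HH.++++++++++++++++....................................H#...++++++++++.+++++.######...
248 ...#HHH.++++++++++++++++++..................................#####..++++++++++++++++++.####...
272 .........................................................
275 ..............###......####..............................
278 ............#...............#............................
281 ...........##................#...........................
284 ............................##...........................
287 ...............###.....####..............................
290 .........................................................
```

```bash
python3 -c "
from rig import robot
print(robot.get_obs()['time'], robot.hand_in())"
```

```text
the job is handed in; nothing more can be done
46.4333 None
```

I handed the job in at 46.4 s. In the last images the ring lies flat in the empty tray and the pick hangs upright in its own slot; the ring slipped off the foot just above the tray floor, so it fell the last few centimetres instead of being set down. While working out which tool was the pick, I also lifted the awl about 10 mm a few times and turned it a quarter turn, then put it back where it had been. The program gave no verdict.

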